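# Nest three bar strainers on one hook

## Robot

A 7-joint arm with a two-finger parallel gripper is mounted at the origin on the work surface. World frame = base frame: x ahead of the robot, y to its left, z up, the work surface at z = 0. Lengths are in m, angles in rad, forces in N, time in s.
With the tool pointing down it reaches from about 0.4 to 0.85 m from the base axis. Payload 10.4 kg.
Tool frame: the origin (TCP) lies on the mounting face of the last link; the fingertips stand r.tips_ahead ahead of it and the grasp point (between the pads) lies 164 mm ahead of it (r.tips_ahead is the distance from the TCP to the fingertips, in m); z points along the fingers, y is the line along which they close (so a half turn about z gives the same grasp; the last joint's range is limited). The gripper opens to 87 mm and grips with 3 to 60 N. Pads are 19 mm wide; open, the fingers measure 117 mm over their backs; the gripper's body (75 mm by 190 mm) begins 51 mm behind the grasp point.
Start: joints at [-1.291, 0.332, -0.065, 1.46, 0.022, 1.35, -0.088], TCP at [0.186, 0.597, 0.405] pointing down, gripper open.
Joint ranges: [-2.6, 2.6], [-0.5, 2.12], [-1.47, 1.34], [0.16, 2.42], [-1.27, 4.41], [0.06, 2.06], [-2.6, 2.6]. Speed limits (rad/s): [2.22, 2.22, 2.79, 2.79, 3.14, 3.14, 3.14].

## Interface

Orientations are given as a unit quaternion [x, y, z, w].
In Python, from bench import telemetry, imaging, job, r gives the robot as it stands.
- The arm moves only by the tool move_arm, never from a script. Its argument "steps" is a list of rows, each an object of numbers: "dx", "dy", "dz": the shift along the tool's x, y, z in cm; "spin": the turn about the tool's z in rad. In form: [{"dx": .., "dy": .., "dz": .., "spin": ..}, ...]. A call has 1 to 12 rows; each row shifts and turns the commanded pose from where the row before left it, along the tool's axes as they then stand; what a row does not reach is not made up. A row lasts 1/10 s, in which the tool goes at most 50 mm and 8.59 degrees, less where a joint would pass 70% of its speed; a pose out of reach is approached as far as the arm can. A call with a gripper value outside its range is refused whole. "claw" is the finger opening in cm, from 0 to 8.7, set as the call begins (left out, the last holds). The fingers move at their own pace and stop on an object; "squeeze" is the grip in N (left out, the last holds). Time passes only in rows, so rows that do not move let the fingers close. It gives the time, the measured TCP pose, the force, the opening and the grip force at its end, in the units of the state.
- telemetry.read_state(): the state, without advancing time (a new reading comes with each control period).
- imaging.camera(name): name is "side" or "top" or "wrist"; returns a dict with "img" (420x560x3 uint8, red, green, blue), "camera_matrix" (3x3 intrinsics, pixels), "R" (3x3) and "t" (3): a world point X has camera coordinates R X + t. Camera axes: x right, y down, z forward; pixel columns grow to the right and rows downward; lengths in m; the calibration is good to about 2 mm. A picture is of the moment at which its call begins. There is no depth.
- job.close_job(): hands the job in; it is judged then, once.
The state is a dict: "time": time; "joint_positions": joint angles; "joint_vel": joint speeds; "joint_torque": joint torques, N m; "ee_pos": TCP position; "eef_rot": TCP orientation; "ft_force": force on the tool from outside, world axes, zero at the start; "torque": the same for the moment, N m; "width": finger opening in m; "grip_force": force on a finger pad.
Only numpy, scipy, OpenCV 4.12 (cv2) and the standard library are available. Lean on these libraries where they do the work, as an engineer would, in place of code of your own. Each camera call takes 0.05 s, during which the arm holds its last target. There are 200 camera calls.

## Task

Take the three bar strainers off the rail and hang them as a nested set on the single hook of the stand: the largest first, then the middle one, then the smallest, all with the open side of the bowl facing away from the post. Lower each one gently until the hook carries it and slide it back snug against the stop or the strainer before it as you hang it, letting go before you take the next; do not drop any or force the springy hook, and leave the bottle, jar and measure where they stand.

Things in the scene. Friction and masses are not known exactly. Their poses are not given: they have to be found in the camera images.
- rail: Fixed dark steel counter rail: level bar along its y, 210 mm up, on end posts at y = +-165 mm (feet reach 80 mm either way in x). Origin: counter level below mid-bar. Three 8 mm pegs point to its -x at y = -110, 0, 110 mm, tops 214 mm up; their ends, 68 mm out, turn up by 6 mm. One strainer hangs on each, in any order, 28 to 40 mm out from the bar.
- stand: Fixed hook stand: foot 12 mm thick (x -135 to 35, y +-55 mm), round post 18 mm thick, 234 mm tall. Origin: counter level on the post's axis. One springy steel hook points to the stand's -x at y = 0 from a collar clamped by hand on the post: its height varies and is NOT given by this pose. Top of its bar: 204 to 226 mm above the counter, to be felt or seen.
- hook_stop (a point): Point of the stand, 50 mm to its -x and 215 mm up: middle of the range of heights of the hook, above the face of its soft rubber stop (32 mm across, gives 0.4 mm per N). The 10 mm round bar runs level from here 56 mm to -x, then turns up by 8 mm, the tip 73 mm out. It springs down about 0.3 mm per N at mid-bar. Slot centres when home: 8 (largest), 24 (middle), 40 mm (smallest) to -x of here.
- large_eye (a point): Centre of the hanging slot in the black handle of the largest strainer; grasp here from above. Handle 32 mm wide (y), 16 mm thick (x), from 34 mm above to 40 mm below this point. Slot runs through along x, 16 mm wide, 48 mm high (top 24 mm above). z up along the handle, the bowl's open side to -x. About 170 g.
- large_bowl (a point): Middle of the back of the largest strainer's steel bowl (100 mm across, 32 mm deep), 24 mm to +x and 101 mm below the slot's centre; the rim lies 8 mm to -x of the slot's centre.
- large: The largest strainer; origin in the middle of the top of its hanging slot, where a peg or hook bears (24 mm above the slot's centre); same axes.
- middle_eye (a point): Centre of the hanging slot in the black handle of the middle strainer; grasp here from above. Handle 32 mm wide (y), 16 mm thick (x), from 34 mm above to 40 mm below this point. Slot runs through along x, 16 mm wide, 48 mm high (top 24 mm above). z up along the handle, the bowl's open side to -x. About 130 g.
- middle_bowl (a point): Middle of the back of the middle strainer's steel bowl (80 mm across, 29 mm deep), 21 mm to +x and 101 mm below the slot's centre; the rim lies 8 mm to -x of the slot's centre.
- middle: The middle strainer; origin in the middle of the top of its hanging slot, where a peg or hook bears (24 mm above the slot's centre); same axes.
- small_eye (a point): Centre of the hanging slot in the black handle of the smallest strainer; grasp here from above. Handle 32 mm wide (y), 16 mm thick (x), from 34 mm above to 40 mm below this point. Slot runs through along x, 16 mm wide, 48 mm high (top 24 mm above). z up along the handle, the bowl's open side to -x. About 100 g.
- small_bowl (a point): Middle of the back of the smallest strainer's steel bowl (60 mm across, 26 mm deep), 18 mm to +x and 101 mm below the slot's centre; the rim lies 8 mm to -x of the slot's centre.
- small: The smallest strainer; origin in the middle of the top of its hanging slot, where a peg or hook bears (24 mm above the slot's centre); same axes.
- mini: Bystander: miniature amber bottle, 36 mm across, 110 mm tall, standing beside the stand; origin under its foot.
- jar: Bystander: green glass jar with a steel lid, 64 mm across, 85 mm tall, behind the rail; origin under its foot.
- jigger: Bystander: steel double measure, 42 mm across, 72 mm tall, behind the rail; origin under its foot.
There are look-alikes about, which are no part of the job. What is shaped like the middle but blue or orange is not meant.

How it is judged:
By the outcome, as a careful person would: the job done as asked, in the order asked, and still so for the second after the job is handed in, with the robot touching nothing.
It also fails if it takes over 72 s, if anything falls off the work surface, if the arm or the gripper's body presses on something with over 40 N, if the wrist force passes 120 N, or if a joint passes its speed limit or range.

## Working session

There is one attempt and no reset: what is moved stays moved. The work goes in short steps, Python scripts to look and compute and a tool call to move; the robot and the scene stay as the last step left them, time stands still between calls to the robot, and variables do not carry over. Pictures are saved under pics/ and viewed, at most 10 in all, crops included, and the job is handed in when it is done.

Besides the shell and the picture viewer there is one more tool, called after "Call:" in YAML: its name, and indented under it one key for each argument. move_arm: Moves the arm, as the interface text tells. Its arguments: {"type":"object","properties":{"steps":{"type":"array","items":{"type":"object","properties":{"dx":{"type":"number"},"dy":{"type":"number"},"dz":{"type":"number"},"spin":{"type":"number"}}}},"claw":{"type":"number"},"squeeze":{"type":"number"}},"required":["steps"]}

```bash
mkdir -p pics; ls; python3 - <<'E'
from bench import telemetry, imaging, r
import cv2,numpy as np,pickle
s=telemetry.read_state();print({k:np.round(v,3) for k,v in s.items()});print(r.tips_ahead)
d={}
for n in("side","top"):
    c=imaging.camera(n);d[n]=c;print(n,c["camera_matrix"],c["R"],c["t"])
    cv2.imwrite(f"pics/{n}0.png",c["img"][:,:,::-1])
pickle.dump(d,open("cam0.pkl","wb"))
E
```

```text
pics
{'time': np.float64(0.0), 'joint_positions': array([-1.291,  0.333, -0.065,  1.461,  0.022,  1.35 , -0.088]), 'joint_vel': array([ 0.001, -0.001,  0.   , -0.001,  0.002,  0.002,  0.001]), 'joint_torque': array([ 0.0000e+00, -6.2327e+01,  2.5000e-02, -3.8991e+01, -6.1000e-02,
        4.0000e-02,  0.0000e+00]), 'ee_pos': array([0.186, 0.596, 0.404]), 'eef_rot': array([ 0.151,  0.989, -0.001, -0.   ]), 'ft_force': array([ 0.077, -0.061,  0.626]), 'torque': array([-0.024,  0.051,  0.003]), 'grip_force': np.float64(0.0), 'width': np.float64(0.087)}
0.1822
side [[544.80021381   0.         282.70463508]
 [  0.         544.80021381 218.28667112]
 [  0.           0.           1.        ]] [[ 0.96483645 -0.26186834 -0.02270664]
 [-0.1546155  -0.49555921 -0.85470177]
 [ 0.21256685  0.82815822 -0.51862249]] [-0.57006976  0.22521785  1.33783626]
top [[417.6290455    0.         280.76412975]
 [  0.         417.6290455  213.0740501 ]
 [  0.           0.           1.        ]] [[ 1.34731693e-02 -9.99909009e-01 -6.68169540e-04]
 [-9.90897685e-01 -1.32622295e-02 -1.33962273e-01]
 [ 1.33941223e-01  2.46698404e-03 -9.90986207e-01]] [0.01281005 0.60421767 1.11783927]
```

View pics/side0.png

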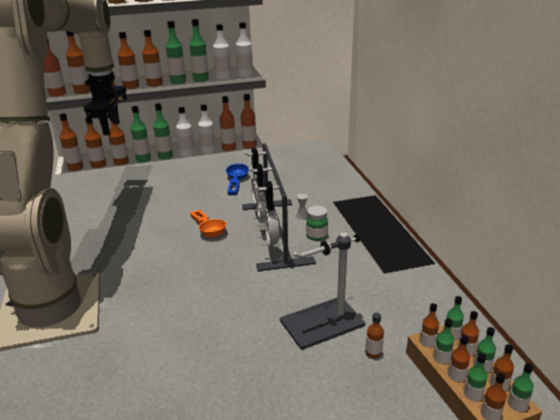

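View pics/top0.png

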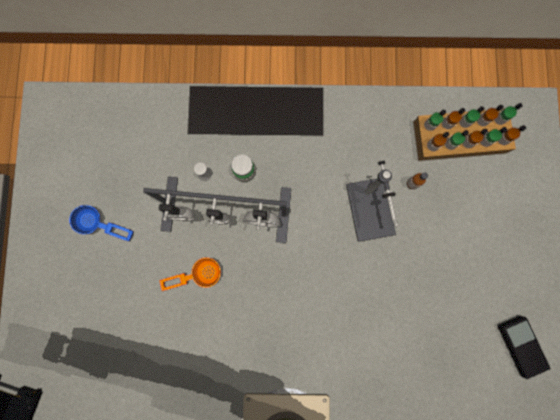

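The side view shows the rail with three hanging strainers at about (265,200) and the stand at (342,290). In the top view the rail runs from (148,192) to (288,210), with the stand post at (385,175). The blue (100,222) and orange (195,275) look-alikes lie on the counter and aren't meant. I'll enlarge next.

```bash
python3 - <<'E'
import cv2,pickle
d=pickle.load(open("cam0.pkl","rb"))
t=d["top"]["img"][:,:,::-1];s=d["side"]["img"][:,:,::-1]
cv2.imwrite("pics/topc.png",cv2.resize(t[150:260,140:410],(800,326),interpolation=cv2.INTER_CUBIC))
cv2.imwrite("pics/sidec.png",cv2.resize(s[140:350,220:400],(514,600),interpolation=cv2.INTER_CUBIC))
E
```

```text
(no output)
```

View pics/topc.png

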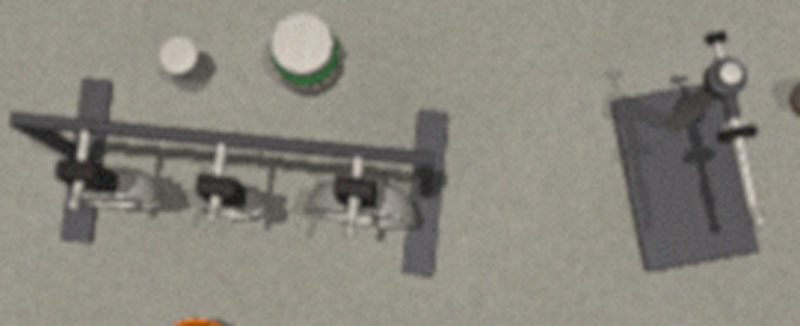

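View pics/sidec.png

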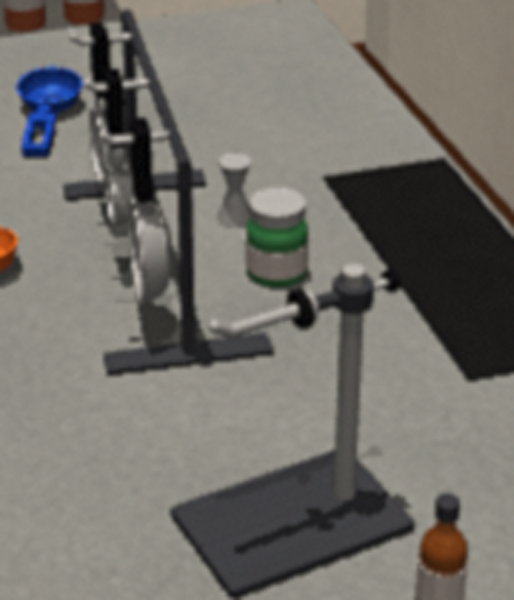

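```bash
cat >h.py <<'E'
import numpy as np,cv2,pickle
def ray(c,uv):
    R,t,K=map(np.array,(c["R"],c["t"],c["camera_matrix"]))
    return -R.T@t, R.T@np.linalg.inv(K)@np.array([*uv,1.])
def onz(c,uv,z):
    o,d=ray(c,uv); return o+d*(z-o[2])/d[2]
def tri(c1,u1,c2,u2):
    o,d=ray(c1,u1);p,e=ray(c2,u2)
    st=np.linalg.lstsq(np.c_[d,-e],p-o,rcond=None)[0]
    a,b=o+d*st[0],p+e*st[1]; return (a+b)/2,np.linalg.norm(a-b)
def proj(c,X):
    q=c["camera_matrix"]@(c["R"]@np.array(X)+c["t"]);return q[:2]/q[2]
E
python3 - <<'E'
from h import *
d=pickle.load(open("cam0.pkl","rb"));c=d["top"];s=d["side"]
T=lambda x,y:(140+x/2.963,150+y/2.963)
S=lambda x,y:(220+x/2.857,140+y/2.857)
for n,p,z in [("barL",(12,120),.214),("barR",(440,158),.214),("footL1",(97,80),.005),("footL2",(78,242),.005),("footR1",(432,110),.005),("footR2",(420,275),.005),
 ("h1",(75,168),.226),("h2",(221,186),.226),("h3",(355,190),.226),("peg1a",(83,135),.214),("peg1b",(72,203),.218),("peg2a",(221,145),.214),("peg2b",(215,217),.218),("peg3a",(357,157),.214),("peg3b",(351,231),.218),
 ("post",(732,72),.234),("tip",(757,222),.222),("stop",(738,131),.215),("f1",(612,100),.012),("f2",(645,270),.012),("f3",(757,250),.012)]:
    print(n,onz(c,T(*p),z).round(4))
print("tri post",tri(c,T(732,72),s,S(354,268)))
print("tri tip",tri(c,T(757,222),s,S(215,325)))
print("tri stop",tri(c,T(738,131),s,S(302,308)))
E
```

```text
barL [0.6303 0.3456 0.214 ]
barR [0.604  0.0025 0.214 ]
footL1 [0.71   0.3351 0.005 ]
footL2 [0.5511 0.3457 0.005 ]
footR1 [0.6845 0.0075 0.005 ]
footR2 [0.5238 0.0171 0.005 ]
h1 [0.5903 0.2898 0.226 ]
h2 [0.5776 0.1744 0.226 ]
h3 [0.5758 0.0691 0.226 ]
peg1a [0.6188 0.2881 0.214 ]
peg1b [0.5635 0.293  0.218 ]
peg2a [0.6122 0.1775 0.214 ]
peg2b [0.5539 0.1796 0.218 ]
peg3a [0.604  0.0687 0.214 ]
peg3b [0.5443 0.0721 0.218 ]
post [ 0.6726 -0.2266  0.234 ]
tip [ 0.5552 -0.2468  0.222 ]
stop [ 0.6289 -0.2352  0.215 ]
f1 [ 0.6953 -0.1667  0.012 ]
f2 [ 0.531  -0.1968  0.012 ]
f3 [ 0.5515 -0.3037  0.012 ]
tri post (array([ 0.67192195, -0.22632615,  0.23431425]), np.float64(0.0011290405073784348))
tri tip (array([ 0.55574096, -0.24743975,  0.21976336]), np.float64(0.000522074079409412))
tri stop (array([ 0.62831047, -0.23555581,  0.21279376]), np.float64(0.002001266873458663))
```

```bash
cat >>h.py <<'E'
from bench import telemetry, imaging
from scipy.spatial.transform import Rotation as Ro
def st():
    s=telemetry.read_state();M=Ro.from_quat(s["eef_rot"]).as_matrix()
    return s,np.array(s["ee_pos"]),M
def go(g,yaw):
    """cm along the present tool axes to bring grasp point to g; spin to bring tool y to world yaw (from +y)"""
    s,p,M=st(); g0=p+M[:,2]*.164
    cur=np.arctan2(-M[0,1],M[1,1]); sp=-(yaw-cur)
    print("t",round(s["time"],2),"grasp",g0.round(4),"yaw",round(cur,3),"tilt",M[:2,2].round(4),"F",np.round(s["ft_force"],2))
    print(" tool d cm",(M.T@(np.array(g)-g0)*100).round(2),"spin",round(sp,3),"axes x",M[:,0].round(3),"y",M[:,1].round(3))
E
python3 - <<'E'
from h import *
go([.565,.10,.30],-.074)
E
```

```text
t 0.1 grasp [0.1863 0.5963 0.2401] yaw -0.303 tilt [-0.0003 -0.0012] F [-0.55  0.6   0.44]
 tool d cm [-50.95 -36.09  -5.95] spin -0.229 axes x [-0.955  0.298 -0.   ] y [ 0.298  0.955 -0.001]
```

Call:
move_arm:
  steps:
    - {"dz": -3}
    - {"dz": -3}
    - {"dx": -3.9,"dy": -2.8}
    - {"dx": -3.9,"dy": -2.8}
    - {"dx": -3.9,"dy": -2.8}
    - {"dx": -3.9,"dy": -2.8}
    - {"dx": -3.9,"dy": -2.8}
    - {"dx": -3.9,"dy": -2.8}
    - {"dx": -3.9,"dy": -2.8}
    - {"dx": -3.9,"dy": -2.8}
    - {"dx": -3.9,"dy": -2.8}
    - {"dx": -3.9,"dy": -2.8}

```text
$.steps[0]: bad value
```

Call:
move_arm:
  steps:
    - {"dx": -3.9,"dy": -2.8}
    - {"dx": -3.9,"dy": -2.8}
    - {"dx": -2,"dy": -1.4}
    - {"spin": -0.11}
    - {"spin": -0.12}
    - {}
    - {}

```text
$.steps[0]: bad value
```

```bash
python3 - <<'E'
from h import *
go([.575,.07,.30],-.074)
d={}
for n in("side","top","wrist"):
    d[n]=imaging.camera(n)
pickle.dump(d,open("cam1.pkl","wb"))
cv2.imwrite("pics/w1.png",d["wrist"]["img"][:,:,::-1])
E
```

```text
t 0.1 grasp [0.1863 0.5963 0.2401] yaw -0.303 tilt [-0.0003 -0.0012] F [-0.55  0.6   0.44]
 tool d cm [-52.8  -38.65  -5.94] spin -0.229 axes x [-0.955  0.298 -0.   ] y [ 0.298  0.955 -0.001]
```

View pics/w1.png

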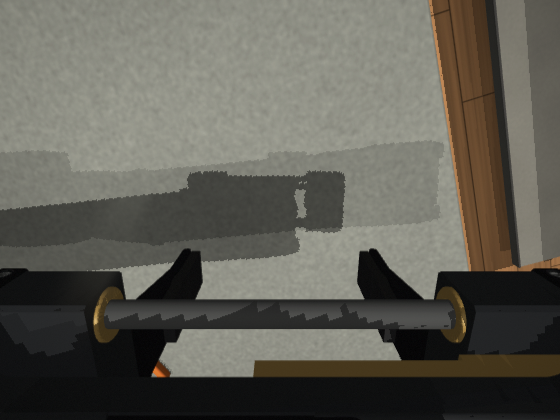

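The moves were refused because every key is required, so the arm hasn't moved. The wrist view shows only the counter, with the fingers at (185,290) and (375,290). I'll retry with full rows.

Call:
move_arm:
  steps:
    - {"dx": 0,"dy": 0,"dz": -3,"spin": 0}
    - {"dx": 0,"dy": 0,"dz": -3,"spin": 0}
    - {"dx": -3.9,"dy": -2.8,"dz": 0,"spin": 0}
    - {"dx": -3.9,"dy": -2.8,"dz": 0,"spin": 0}
    - {"dx": -3.9,"dy": -2.8,"dz": 0,"spin": 0}
    - {"dx": -3.9,"dy": -2.8,"dz": 0,"spin": 0}
    - {"dx": -3.9,"dy": -2.8,"dz": 0,"spin": 0}
    - {"dx": -3.9,"dy": -2.8,"dz": 0,"spin": 0}
    - {"dx": -3.9,"dy": -2.8,"dz": 0,"spin": 0}
    - {"dx": -3.9,"dy": -2.8,"dz": 0,"spin": 0}
    - {"dx": -3.9,"dy": -2.8,"dz": 0,"spin": 0}
    - {"dx": -3.9,"dy": -2.8,"dz": 0,"spin": 0}

```text
time: 1.45
ee_pos: [0.4759, 0.2111, 0.465]
eef_rot: [0.151, 0.989, 0.0, 0.0]
ft_force: [1.1, -0.1, 0.8]
width: 0.0872
grip_force: 0.0
```

Call:
move_arm:
  steps:
    - {"dx": -3.9,"dy": -2.8,"dz": 0,"spin": 0}
    - {"dx": -3.9,"dy": -2.8,"dz": 0,"spin": 0}
    - {"dx": -2,"dy": -1.4,"dz": 0,"spin": 0}
    - {"dx": 0,"dy": 0,"dz": 0,"spin": -0.11}
    - {"dx": 0,"dy": 0,"dz": 0,"spin": -0.12}
    - {"dx": 0,"dy": 0,"dz": 0,"spin": 0}
    - {"dx": 0,"dy": 0,"dz": 0,"spin": 0}

```text
time: 2.15
ee_pos: [0.5477, 0.1171, 0.4647]
eef_rot: [0.038, 0.999, 0.0, -0.0]
ft_force: [-0.4, -0.4, 0.4]
width: 0.0872
grip_force: 0.0
```

```bash
python3 - <<'E'
from h import *
go([.575,.07,.30],-.074)
d={}
for n in("side","top","wrist"):
    d[n]=imaging.camera(n)
pickle.dump(d,open("cam1.pkl","wb"))
cv2.imwrite("pics/w2.png",d["wrist"]["img"][:,:,::-1])
c=d["wrist"]
for X in ([.58,.07,.224],[.58,.178,.224],[.588,.288,.224]): print(proj(c,X))
E
```

```text
t 2.15 grasp [0.5477 0.1171 0.3007] yaw -0.076 tilt [-0.0001  0.0001] F [-0.41 -0.4   0.45]
 tool d cm [-3.08 -4.49  0.07] spin -0.002 axes x [-0.997  0.076  0.   ] y [0.076 0.997 0.   ]
[222.78016929 271.58210483]
[365.30100295 262.06340004]
[512.01162254 261.84424451]
```

View pics/w2.png

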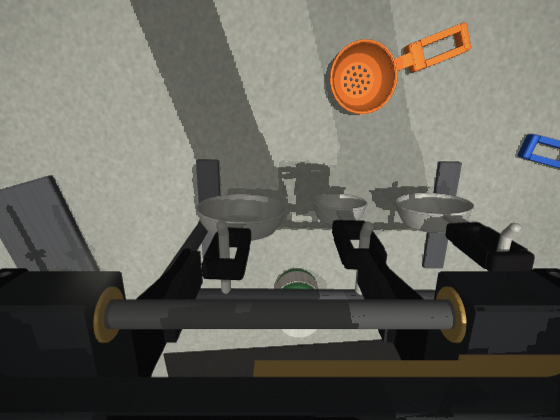

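The wrist view confirms the order. Largest: bowl at (243,212), handle (228,255). Smallest: bowl (340,207), handle (357,245). Middle: bowl (434,208), handle (490,245). The bowls are steel with black handles and their widths are 91, 53 and 76 px. The orange one (362,76) and blue one (540,150) are look-alikes. One enlarged crop to confirm this and fix the handle tops.

```bash
python3 - <<'E'
from h import *
d=pickle.load(open("cam1.pkl","rb"));c=d["wrist"]
im=c["img"][190:300,185:545,::-1].astype(float)
im=np.clip(255*(im/255)**.55,0,255).astype(np.uint8)
cv2.imwrite("pics/w2c.png",cv2.resize(im,None,fx=2.2,fy=2.2,interpolation=cv2.INTER_CUBIC))
E
```

```text
(no output)
```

View pics/w2c.png

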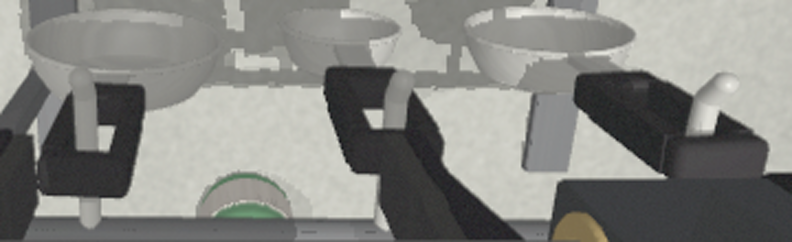

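The crop shows the large handle's top face at image (224,269.5) and the middle's at (511,262); the small one is around (365,260). The largest hangs on the right-hand peg (y≈0.069), so I'm reaching for that.

Call:
move_arm:
  steps:
    - {"dx": -1.7,"dy": -2.3,"dz": 0,"spin": 0}
    - {"dx": -1.7,"dy": -2.3,"dz": 0,"spin": 0}
    - {"dx": 0,"dy": 0,"dz": 2,"spin": 0}
    - {"dx": 0,"dy": 0,"dz": 2,"spin": 0}
    - {"dx": 0,"dy": 0,"dz": 0,"spin": 0}
    - {"dx": 0,"dy": 0,"dz": 0,"spin": 0}
  claw: 5.6

```text
time: 2.9
ee_pos: [0.5783, 0.0689, 0.4252]
eef_rot: [0.037, 0.999, 0.0, -0.0]
ft_force: [0.4, -0.2, 0.3]
width: 0.0569
grip_force: 0.0
```

```bash
python3 - <<'E'
from h import *
go([.5785,.069,.190],-.074)
d=pickle.load(open("cam1.pkl","rb"));c=d["wrist"]
for p in ((86,175),(718,158)): print(onz(c,(185+p[0]/2.2,190+p[1]/2.2),.224))
c=imaging.camera("wrist");pickle.dump(c,open("cam2.pkl","wb"))
p=proj(c,[.5785,.069,.224]);print(p)
g=cv2.cvtColor(c["img"],cv2.COLOR_RGB2GRAY);u=int(p[0])
for du in(-12,12,16): print(du,g[180:310:3,u+du])
E
```

```text
t 2.9 grasp [0.5783 0.0689 0.2612] yaw -0.073 tilt [-0.0002  0.    ] F [ 0.37 -0.23  0.28]
 tool d cm [-0.02  0.01  7.12] spin 0.001 axes x [-0.997  0.073  0.   ] y [0.073 0.997 0.   ]
[0.57835766 0.07121301 0.224     ]
[0.58794189 0.28751125 0.224     ]
[282.11354068 251.03237075]
-12 [100 100 103 103 104 104  90  99 100  14  15  13  13  12  13  13  13  14
  16  15  15  16  18  16  16  17  15  15 174 178 178 177  44  40  43  46
  44  40 172 173  49  52  51  52]
12 [103  98 100 100  99 100  98 105 102  15  14  14  14  13  12  13  13  13
  12  12  14  17  17  16  15  15  16  16 151 175 181 174  54  41  44  46
  45  41 165 183  50  47  50  53]
16 [103 102  96  96  96  95  95 104 100  24  13  12  14  13  14  12  15  13
  14  16  15  16  17  17  16  16  15  16 143 174 181 179  55  42  44  44
  45  41 169 180  49  47  50  52]
```

Call:
move_arm:
  steps:
    - {"dx": 0,"dy": 0.1,"dz": 2,"spin": 0}
    - {"dx": 0,"dy": 0,"dz": 2,"spin": 0}
    - {"dx": 0,"dy": 0,"dz": 2,"spin": 0}
    - {"dx": 0,"dy": 0,"dz": 1.1,"spin": 0}
    - {"dx": 0,"dy": 0,"dz": 0,"spin": 0}
    - {"dx": 0,"dy": 0,"dz": 0,"spin": 0}

```text
time: 3.55
ee_pos: [0.5787, 0.0697, 0.3549]
eef_rot: [0.036, 0.999, 0.0, 0.001]
ft_force: [0.8, 0.0, -0.2]
width: 0.056
grip_force: 0.0
```

Call:
move_arm:
  steps:
    - {"dx": 0,"dy": 0,"dz": 0,"spin": 0}
    - {"dx": 0,"dy": 0,"dz": 0,"spin": 0}
    - {"dx": 0,"dy": 0,"dz": 0,"spin": 0}
    - {"dx": 0,"dy": 0,"dz": 0,"spin": 0}
    - {"dx": 0,"dy": 0,"dz": 0,"spin": 0}
  claw: 2.8
  squeeze: 30

```text
time: 4.05
ee_pos: [0.5785, 0.0697, 0.3539]
eef_rot: [0.036, 0.999, 0.0, 0.0]
ft_force: [-0.6, 0.1, 1.7]
width: 0.0318
grip_force: 30.0
```

```bash
python3 - <<'E'
from h import *
go([.5785,.069,.210],-.074);s,p,M=st();print(s["width"],s["grip_force"])
E
```

```text
t 4.05 grasp [0.5785 0.0698 0.1899] yaw -0.073 tilt [0.0003 0.0003] F [-0.62  0.07  1.71]
 tool d cm [-0.01 -0.08 -2.01] spin 0.001 axes x [-0.997  0.073 -0.   ] y [0.073 0.997 0.   ]
0.03184279152794057 29.99301421456039
```

Call:
move_arm:
  steps:
    - {"dx": 0,"dy": 0,"dz": -0.5,"spin": 0}
    - {"dx": 0,"dy": 0,"dz": -1,"spin": 0}
    - {"dx": 0,"dy": 0,"dz": -0.7,"spin": 0}
    - {"dx": 0.5,"dy": 0,"dz": 0,"spin": 0}
    - {"dx": 1.5,"dy": 0,"dz": 0,"spin": 0}
    - {"dx": 2,"dy": 0,"dz": 0,"spin": 0}
    - {"dx": 2,"dy": 0,"dz": 0,"spin": 0}
    - {"dx": 2,"dy": 0,"dz": 0,"spin": 0}
    - {"dx": 1,"dy": 0,"dz": 0,"spin": 0}
    - {"dx": 0.5,"dy": 0,"dz": 0,"spin": 0}
    - {"dx": 0,"dy": 0,"dz": 0,"spin": 0}

```text
time: 5.15
ee_pos: [0.4836, 0.0766, 0.3759]
eef_rot: [0.036, 0.999, 0.0, 0.0]
ft_force: [0.4, -0.1, -1.0]
width: 0.0318
grip_force: 30.0
```

```bash
python3 - <<'E'
from h import *
a=.178;x=np.array([np.cos(a),np.sin(a)])
P=np.array([.672,-.2265])
for o in(50,58,106,123,145): print(o,P-o*x/1000)
go([*(P-.145*x),.222],.178);s,p,M=st();print(s["width"],s["grip_force"])
E
```

```text
50 [ 0.62279001 -0.23535308]
58 [ 0.61491641 -0.23676957]
106 [ 0.56767482 -0.24526852]
123 [ 0.55094343 -0.24827857]
145 [ 0.52929103 -0.25217392]
t 5.15 grasp [0.4836 0.0767 0.2119] yaw -0.073 tilt [0.0005 0.0005] F [ 0.43 -0.09 -1.05]
 tool d cm [ -6.94 -32.47  -1.02] spin -0.251 axes x [-0.997  0.072 -0.   ] y [0.072 0.997 0.001]
0.03183680675674165 29.993244053330272
```

Call:
move_arm:
  steps:
    - {"dx": 0,"dy": -1,"dz": 0,"spin": 0}
    - {"dx": -0.3,"dy": -2,"dz": 0,"spin": 0}
    - {"dx": -0.5,"dy": -3,"dz": 0,"spin": 0}
    - {"dx": -0.6,"dy": -3.5,"dz": 0,"spin": 0}
    - {"dx": -0.6,"dy": -3.5,"dz": 0,"spin": 0}
    - {"dx": -0.6,"dy": -3.5,"dz": 0,"spin": 0}
    - {"dx": -0.6,"dy": -3.5,"dz": 0,"spin": 0}
    - {"dx": -0.6,"dy": -3.5,"dz": 0,"spin": 0}
    - {"dx": -0.6,"dy": -3.5,"dz": 0,"spin": 0}
    - {"dx": -0.6,"dy": -3,"dz": 0,"spin": 0}
    - {"dx": -0.4,"dy": -2,"dz": 0,"spin": 0}
    - {"dx": -0.1,"dy": -0.8,"dz": 0,"spin": 0}

```text
time: 6.35
ee_pos: [0.5142, -0.2577, 0.3755]
eef_rot: [0.038, 0.999, -0.001, -0.0]
ft_force: [0.9, -0.1, -1.7]
width: 0.0319
grip_force: 30.0
```

Call:
move_arm:
  steps:
    - {"dx": 0,"dy": 0,"dz": 0,"spin": -0.08}
    - {"dx": 0,"dy": 0,"dz": 0,"spin": -0.09}
    - {"dx": 0,"dy": 0,"dz": 0,"spin": -0.08}
    - {"dx": 0,"dy": 0,"dz": 0,"spin": 0}
    - {"dx": 0,"dy": 0,"dz": 0,"spin": 0}

```text
time: 6.85
ee_pos: [0.5147, -0.2544, 0.3757]
eef_rot: [-0.087, 0.996, 0.0, -0.0]
ft_force: [-0.9, 0.1, -0.7]
width: 0.0319
grip_force: 30.0
```

```bash
python3 - <<'E'
from h import *
go([.529,-.252,.214],.178);s,p,M=st();print(s["width"],s["grip_force"])
d={n:imaging.camera(n) for n in("side","top","wrist")}
pickle.dump(d,open("cam3.pkl","wb"))
w=d["wrist"]["img"][:,:,::-1]
sc=d["side"]["img"][190:310,240:380,::-1]
big=np.zeros((600,800,3),np.uint8)
big[:300,:400]=cv2.resize(w,(400,300)); big[:300,400:]=0
big[:300,420:770]=cv2.resize(sc,(350,300),interpolation=cv2.INTER_CUBIC)
big[300:]=cv2.resize(d["top"]["img"][150:255,300:440,::-1],(400,300),interpolation=cv2.INTER_CUBIC).repeat(2,1)[:, :800] if 0 else 0
big[300:,:400]=cv2.resize(d["top"]["img"][150:255,300:440,::-1],(400,300),interpolation=cv2.INTER_CUBIC)
cv2.imwrite("pics/c3.png",big)
E
```

```text
t 6.85 grasp [ 0.5147 -0.2544  0.2117] yaw 0.175 tilt [-0.0001  0.0001] F [-0.91  0.08 -0.66]
 tool d cm [-1.45 -0.01 -0.23] spin -0.003 axes x [-0.985 -0.174  0.   ] y [-0.174  0.985  0.   ]
0.03185324589299569 29.993035427760333
```

View pics/c3.png

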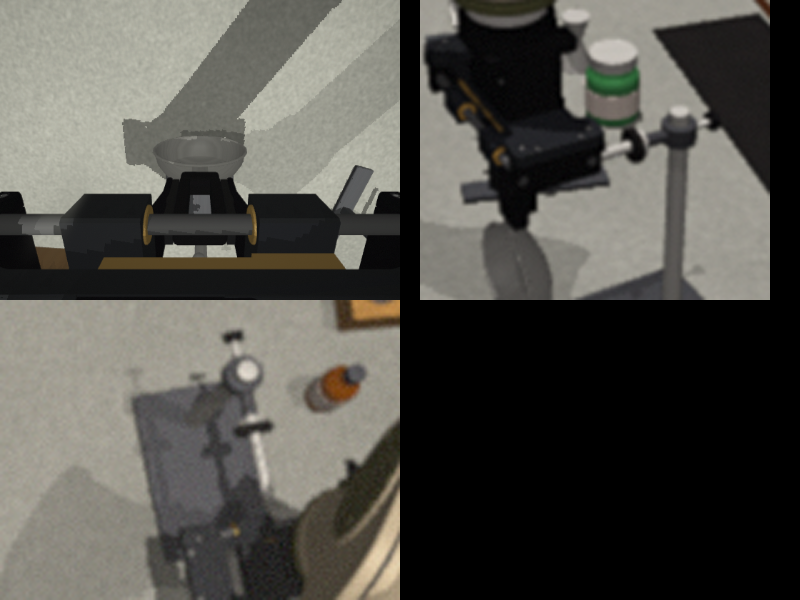

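The wrist inset shows the strainer held level, with the hook visible through its slot. The top inset shows the post at (387,174) and the hook running down-right, in line with the handle. Next I'll measure hook height and lateral line from the unobstructed first images.

```bash
python3 - <<'E'
from h import *
d=pickle.load(open("cam0.pkl","rb"))
a=.178;x=np.array([np.cos(a),np.sin(a),0]);y=np.array([-np.sin(a),np.cos(a),0]);P=np.array([.672,-.2265,0])
def prof(c,base,dirn,ts):
    g=cv2.cvtColor(c["img"],cv2.COLOR_RGB2GRAY).astype(np.float32)
    q=np.array([proj(c,base+dirn*t) for t in ts],np.float32)
    return cv2.remap(g,q[:,:1].copy(),q[:,1:].copy(),cv2.INTER_LINEAR).ravel()
zs=np.arange(.195,.2351,.002);print((zs*1000).astype(int))
for o in(62,70,80,90,100): print(o,prof(d["side"],P-o*x/1000,np.array([0,0,1.]),zs).astype(int))
ys=np.arange(-.014,.0141,.002);print((ys*1000).astype(int))
for o in(62,70,80,90,100,110): print(o,prof(d["top"],P-o*x/1000+[0,0,.21],y,ys).astype(int))
E
```

```text
[195 197 199 201 203 205 207 209 211 213 215 217 219 221 223 225 227 229
 231 233 235]
62 [142 142 140 140 136 123 108 100 122 149 169 176 159 144 135 134 137 141
 140 124  92]
70 [140 142 142 138 131 116 101  97 122 149 169 174 158 145 139 138 140 141
 144 144 134]
80 [ 63  63  68  89 106 111  98 102 125 153 174 178 161 145 136 135 137 138
 140 142 144]
90 [ 66  64  64  70  80  91  89 104 127 155 172 168 155 142 136 137 139 140
 141 141 141]
100 [ 66  66  65  64  63  64  76 100 131 158 172 170 156 144 142 140 139 138
 139 141 142]
[-14 -12 -10  -8  -6  -4  -2   0   2   4   6   7  10  12  14]
62 [151 152 150 145 151 172 186 179 149 111  92  87  86  86  83]
70 [145 145 147 149 157 175 184 169 145 112  85  87  87  87  88]
80 [148 148 149 153 160 172 186 175 146 111  88  83  83  86  89]
90 [149 149 146 148 156 173 188 182 145 106  87  86  87  87  89]
100 [147 147 147 147 153 169 183 176 141 102  88  86  88  89  89]
110 [146 146 142 136 146 152 147 131 108  87  85  88  87  86  86]
```

Bar top comes out at about z=0.218, and the bar lies about 1 mm to stand −y. Now inserting over the hook.

Call:
move_arm:
  steps:
    - {"dx": -0.3,"dy": -0.1,"dz": -0.4,"spin": 0}
    - {"dx": -1,"dy": 0,"dz": 0,"spin": 0}
    - {"dx": -1.2,"dy": 0,"dz": 0,"spin": 0}
    - {"dx": -1.2,"dy": 0,"dz": 0,"spin": 0}
    - {"dx": -1.2,"dy": 0,"dz": 0,"spin": 0}
    - {"dx": -1.2,"dy": 0,"dz": 0,"spin": 0}
    - {"dx": -1.2,"dy": 0,"dz": 0,"spin": 0}
    - {"dx": -1,"dy": 0,"dz": 0,"spin": 0}
    - {"dx": -0.7,"dy": 0,"dz": 0,"spin": 0}
    - {"dx": -0.3,"dy": 0,"dz": 0,"spin": 0}
    - {"dx": 0,"dy": 0,"dz": 0,"spin": 0}
    - {"dx": 0,"dy": 0,"dz": 0,"spin": 0}

```text
time: 8.2
ee_pos: [0.6061, -0.2395, 0.3798]
eef_rot: [-0.088, 0.996, -0.0, -0.0]
ft_force: [0.0, -0.3, -1.6]
width: 0.0318
grip_force: 30.0
```

```bash
cat >>h.py <<'E'
P=np.array([.672,-.2265])
def sf():
    """grasp point and force in the stand's frame (mm, N)"""
    s,p,M=st();g=p+M[:,2]*.164;a=.178;x=np.array([np.cos(a),np.sin(a)]);y=np.array([-x[1],x[0]]);f=np.array(s["ft_force"])
    e=g[:2]-P
    print("t %.2f out %.1f lat %.1f z %.1f | F x %.2f y %.2f z %.2f | T %s w %.4f gf %.1f"%(s["time"],-e@x*1e3,e@y*1e3,g[2]*1e3,f[:2]@x,f[:2]@y,f[2],np.round(s["torque"],3),s["width"],s["grip_force"]))
E
python3 -c "
from h import *
sf();imaging.camera('wrist');sf();imaging.camera('wrist');sf()"
```

```text
t 8.20 out 67.2 lat -1.1 z 215.8 | F x -0.04 y -0.33 z -1.60 | T [0.045 0.036 0.059] w 0.0318 gf 30.0
t 8.25 out 67.3 lat -1.1 z 215.8 | F x 0.43 y 0.02 z -1.25 | T [0.05  0.036 0.048] w 0.0321 gf 30.0
t 8.30 out 67.2 lat -1.1 z 215.9 | F x -0.08 y -0.26 z -1.82 | T [0.005 0.018 0.001] w 0.0317 gf 30.0
```

Call:
move_arm:
  steps:
    - {"dx": 0,"dy": 0,"dz": 0.4,"spin": 0}
    - {"dx": 0,"dy": 0,"dz": 0.6,"spin": 0}
    - {"dx": 0,"dy": 0,"dz": 0.5,"spin": 0}
    - {"dx": 0,"dy": 0,"dz": 0.2,"spin": 0}
    - {"dx": 0,"dy": 0,"dz": 0.1,"spin": 0}
    - {"dx": 0,"dy": 0,"dz": 0,"spin": 0}
    - {"dx": 0,"dy": 0,"dz": 0,"spin": 0}

```text
time: 9.0
ee_pos: [0.6064, -0.2392, 0.3619]
eef_rot: [-0.088, 0.996, -0.0, 0.0]
ft_force: [-0.1, 0.6, -1.5]
width: 0.0319
grip_force: 30.0
```

Call:
move_arm:
  steps:
    - {"dx": 0,"dy": 0,"dz": 0.1,"spin": 0}
    - {"dx": 0,"dy": 0,"dz": 0,"spin": 0}

```text
time: 9.2
ee_pos: [0.6064, -0.2392, 0.3607]
eef_rot: [-0.089, 0.996, 0.0, 0.0]
ft_force: [0.2, 0.3, -0.9]
width: 0.032
grip_force: 30.0
```

Call:
move_arm:
  steps:
    - {"dx": 0,"dy": 0,"dz": 0.1,"spin": 0}
    - {"dx": 0,"dy": 0,"dz": 0,"spin": 0}

```text
time: 9.4
ee_pos: [0.6064, -0.2391, 0.3596]
eef_rot: [-0.089, 0.996, 0.0, -0.0]
ft_force: [-0.7, 1.0, -1.4]
width: 0.0322
grip_force: 30.0
```

```bash
python3 -c "
from h import *
sf();imaging.camera('wrist');sf()"
```

```text
t 9.40 out 66.8 lat -0.8 z 195.6 | F x -0.54 y 1.14 z -1.40 | T [0.01  0.063 0.012] w 0.0322 gf 30.0
t 9.45 out 66.8 lat -0.8 z 195.6 | F x -0.15 y 0.63 z -1.05 | T [ 0.046  0.069 -0.002] w 0.0320 gf 30.0
```

Call:
move_arm:
  steps:
    - {"dx": 0,"dy": 0,"dz": 0.1,"spin": 0}
    - {"dx": 0,"dy": 0,"dz": 0,"spin": 0}

```text
time: 9.65
ee_pos: [0.6064, -0.2391, 0.3585]
eef_rot: [-0.089, 0.996, 0.0, -0.0]
ft_force: [0.1, 0.8, -1.0]
width: 0.0315
grip_force: 30.0
```

```bash
python3 -c "
from h import *
for i in range(4): sf();imaging.camera('wrist')"
```

```text
t 9.65 out 66.9 lat -0.8 z 194.5 | F x 0.20 y 0.81 z -1.02 | T [-0.004  0.073 -0.036] w 0.0315 gf 30.0
t 9.70 out 66.8 lat -0.8 z 194.6 | F x -0.32 y -0.05 z -1.66 | T [ 0.038 -0.007  0.028] w 0.0319 gf 30.0
t 9.75 out 66.8 lat -0.8 z 194.7 | F x -0.13 y 0.24 z -0.67 | T [0.057 0.026 0.038] w 0.0320 gf 30.0
t 9.80 out 66.8 lat -0.9 z 194.7 | F x 0.45 y -0.76 z -1.23 | T [-0.001 -0.024 -0.011] w 0.0316 gf 30.0
```

Call:
move_arm:
  steps:
    - {"dx": 0,"dy": 0,"dz": 0.1,"spin": 0}
    - {"dx": 0,"dy": 0,"dz": 0,"spin": 0}

```text
time: 10.05
ee_pos: [0.6064, -0.2391, 0.3576]
eef_rot: [-0.089, 0.996, 0.0, -0.0]
ft_force: [0.3, 0.3, -1.0]
width: 0.0316
grip_force: 30.0
```

Call:
move_arm:
  steps:
    - {"dx": 0,"dy": 0,"dz": 0.1,"spin": 0}
    - {"dx": 0,"dy": 0,"dz": 0,"spin": 0}

```text
time: 10.25
ee_pos: [0.6064, -0.2392, 0.3569]
eef_rot: [-0.088, 0.996, 0.0, 0.0]
ft_force: [-0.3, 1.4, 1.3]
width: 0.0316
grip_force: 30.0
```

```bash
python3 -c "
from h import *
for i in range(4): sf();imaging.camera('wrist')"
```

```text
t 10.25 out 66.8 lat -0.9 z 192.9 | F x -0.08 y 1.42 z 1.32 | T [0.137 0.211 0.017] w 0.0316 gf 30.0
t 10.30 out 66.8 lat -0.9 z 192.9 | F x -0.92 y 1.95 z 1.46 | T [0.12  0.179 0.03 ] w 0.0320 gf 30.0
t 10.35 out 66.8 lat -0.9 z 192.9 | F x -1.33 y 0.97 z 1.46 | T [ 0.088  0.167 -0.024] w 0.0319 gf 30.0
t 10.40 out 66.8 lat -0.9 z 192.9 | F x 0.31 y 0.30 z 1.24 | T [ 0.125  0.189 -0.001] w 0.0314 gf 30.0
```

The hook touched at a grasp z of about 0.193, so its bar top is about 0.2175. Easing slightly and sliding back to the stop.

Call:
move_arm:
  steps:
    - {"dx": 0,"dy": 0.1,"dz": -0.03,"spin": 0}
    - {"dx": -0.2,"dy": 0,"dz": 0,"spin": 0}
    - {"dx": -0.2,"dy": 0,"dz": 0,"spin": 0}
    - {"dx": -0.1,"dy": 0,"dz": 0,"spin": 0}
    - {"dx": 0,"dy": 0,"dz": 0,"spin": 0}

```text
time: 10.95
ee_pos: [0.6114, -0.2372, 0.357]
eef_rot: [-0.089, 0.996, -0.0, 0.0]
ft_force: [0.2, 0.1, 0.5]
width: 0.0317
grip_force: 30.0
```

```bash
cat >>h.py <<'E'
def av(n=4):
    a=.178;L=[]
    for i in range(n):
        f=np.array(telemetry.read_state()["ft_force"]);L.append([f[0]*np.cos(a)+f[1]*np.sin(a),-f[0]*np.sin(a)+f[1]*np.cos(a),f[2]])
        imaging.camera("wrist")
    sf();print("mean F stand",np.mean(L,0).round(2))
E
python3 -c "
from h import *
av()"
```

```text
t 11.15 out 61.6 lat 0.2 z 193.0 | F x 1.30 y -0.60 z 0.60 | T [-0.016 -0.063  0.042] w 0.0319 gf 30.0
mean F stand [0.18 0.   0.69]
```

Call:
move_arm:
  steps:
    - {"dx": -0.1,"dy": 0,"dz": 0,"spin": 0}
    - {"dx": -0.1,"dy": 0,"dz": 0,"spin": 0}
    - {"dx": 0,"dy": 0,"dz": 0,"spin": 0}

```text
time: 11.45
ee_pos: [0.6131, -0.237, 0.357]
eef_rot: [-0.088, 0.996, -0.0, -0.0]
ft_force: [-1.2, -0.2, 1.5]
width: 0.0317
grip_force: 30.0
```

```bash
python3 -c "
from h import *
av(3)"
```

```text
t 11.60 out 59.8 lat 0.1 z 193.0 | F x -0.13 y 0.44 z 0.77 | T [-0.069  0.272  0.033] w 0.0317 gf 30.0
mean F stand [-1.36  0.08  0.46]
```

Call:
move_arm:
  steps:
    - {"dx": -0.1,"dy": 0,"dz": 0,"spin": 0}
    - {"dx": 0,"dy": 0,"dz": 0,"spin": 0}

```text
time: 11.8
ee_pos: [0.614, -0.2369, 0.357]
eef_rot: [-0.088, 0.996, 0.0, -0.0]
ft_force: [-1.7, -0.6, 1.2]
width: 0.0316
grip_force: 30.4
```

```bash
python3 -c "
from h import *
av(3)"
```

```text
t 11.95 out 58.9 lat 0.1 z 193.0 | F x -1.37 y -0.71 z 0.84 | T [-0.05   0.401  0.046] w 0.0319 gf 30.4
mean F stand [-1.84 -0.02  1.39]
```

Call:
move_arm:
  steps:
    - {"dx": -0.1,"dy": 0,"dz": 0,"spin": 0}
    - {"dx": 0,"dy": 0,"dz": 0,"spin": 0}

```text
time: 12.15
ee_pos: [0.6149, -0.2368, 0.357]
eef_rot: [-0.088, 0.996, 0.0, -0.0]
ft_force: [-4.5, 0.4, 1.3]
width: 0.0319
grip_force: 30.5
```

```bash
python3 -c "
from h import *
av(4)"
```

```text
t 12.35 out 58.0 lat 0.1 z 193.0 | F x -4.90 y -0.51 z 3.20 | T [-0.126  0.875  0.046] w 0.0320 gf 30.5
mean F stand [-4.63  0.54  2.18]
```

Stop contact is clear (−4.6 N, face at out≈58.8). Easing back 1 mm and letting go.

Call:
move_arm:
  steps:
    - {"dx": 0.1,"dy": 0,"dz": 0,"spin": 0}
    - {"dx": 0,"dy": 0,"dz": 0,"spin": 0}

```text
time: 12.55
ee_pos: [0.6143, -0.2367, 0.3571]
eef_rot: [-0.089, 0.996, -0.0, 0.0]
ft_force: [-0.8, -0.9, 0.7]
width: 0.0316
grip_force: 30.2
```

Call:
move_arm:
  steps:
    - {"dx": 0,"dy": 0,"dz": 0,"spin": 0}
    - {"dx": 0,"dy": 0,"dz": 0,"spin": 0}
    - {"dx": 0,"dy": 0,"dz": 0,"spin": 0}
    - {"dx": 0,"dy": 0,"dz": 0,"spin": 0}
    - {"dx": 0,"dy": 0,"dz": 0,"spin": 0}
  claw: 5.6

```text
time: 13.05
ee_pos: [0.6142, -0.2367, 0.357]
eef_rot: [-0.089, 0.996, 0.0, 0.0]
ft_force: [0.3, -0.1, 0.5]
width: 0.0552
grip_force: 0.0
```

Call:
move_arm:
  steps:
    - {"dx": 0,"dy": 0,"dz": -1,"spin": 0}
    - {"dx": 0,"dy": 0,"dz": -2,"spin": 0}
    - {"dx": 0,"dy": 0,"dz": -3,"spin": 0}
    - {"dx": 0,"dy": 0,"dz": -3,"spin": 0}
    - {"dx": 0,"dy": 0,"dz": -1,"spin": 0}
    - {"dx": 0,"dy": 0,"dz": 0,"spin": 0}

```text
time: 13.65
ee_pos: [0.6141, -0.2371, 0.4591]
eef_rot: [-0.088, 0.996, -0.001, 0.002]
ft_force: [-0.1, -0.0, -0.4]
width: 0.0559
grip_force: 0.0
```

```bash
python3 - <<'E'
from h import *
sf();go([.588,.2875,.30],-.074)
d={n:imaging.camera(n) for n in("wrist","top")};pickle.dump(d,open("cam4.pkl","wb"))
x=np.array([np.cos(.178),np.sin(.178)])
for o in(50.8,66.8):
  q=P-o*x/1000;p=proj(d["wrist"],[*q,.2275]);print(o,p)
g=cv2.cvtColor(d["wrist"]["img"],cv2.COLOR_RGB2GRAY)
for du in(-12,12):print(g[int(p[1])-60:int(p[1])+60:3,int(p[0])+du])
E
```

```text
t 13.65 out 58.4 lat -0.4 z 295.1 | F x -0.06 y -0.03 z -0.43 | T [0.032 0.053 0.077] w 0.0559 gf 0.0
t 13.65 grasp [ 0.6146 -0.2372  0.2951] yaw 0.177 tilt [ 0.0031 -0.0008] F [-0.06 -0.04 -0.43]
 tool d cm [-6.62 52.12 -0.54] spin 0.251 axes x [-0.984 -0.176 -0.003] y [-0.176  0.984 -0.001]
50.8 [282.52618699 242.53490291]
66.8 [282.58421754 221.23693028]
[ 58  58  57  46 125 124 118  95  97  96  95  91  17  14  12  13  11  13
  11  10  14  15  16  15  17  14  14  17  20  20  19  91 169 174 172 174
 173 178  99  31]
[ 59  58  58  45 131 127  92  94  94  94  96  95  13  13  11  14  11  13
  12  15  12  13  14  16  15  14  14  15  21  19  39  91 171 174 175 172
 172 173 112  34]
```

The largest hangs against the stop. Now over to the middle strainer.

Call:
move_arm:
  steps:
    - {"dx": -0.4,"dy": 3,"dz": 0,"spin": 0}
    - {"dx": -0.5,"dy": 4.5,"dz": 0,"spin": 0}
    - {"dx": -0.6,"dy": 4.5,"dz": 0,"spin": 0}
    - {"dx": -0.6,"dy": 4.5,"dz": 0,"spin": 0}
    - {"dx": -0.6,"dy": 4.5,"dz": 0,"spin": 0}
    - {"dx": -0.6,"dy": 4.5,"dz": 0,"spin": 0}
    - {"dx": -0.6,"dy": 4.5,"dz": 0,"spin": 0}
    - {"dx": -0.6,"dy": 4.5,"dz": 0,"spin": 0}
    - {"dx": -0.6,"dy": 4.5,"dz": 0,"spin": 0}
    - {"dx": -0.6,"dy": 4.5,"dz": 0,"spin": 0}
    - {"dx": -0.6,"dy": 4.5,"dz": 0,"spin": 0}
    - {"dx": -0.3,"dy": 4.1,"dz": 0,"spin": 0}

```text
time: 14.95
ee_pos: [0.5865, 0.2902, 0.4551]
eef_rot: [-0.089, 0.996, -0.0, -0.001]
ft_force: [0.6, 0.3, 0.4]
width: 0.0562
grip_force: 0.0
```

Call:
move_arm:
  steps:
    - {"dx": 0,"dy": 0,"dz": 0,"spin": 0.12}
    - {"dx": 0,"dy": 0,"dz": 0,"spin": 0.13}
    - {"dx": 0,"dy": 0,"dz": 0,"spin": 0}
    - {"dx": 0,"dy": 0,"dz": 0,"spin": 0}

```text
time: 15.35
ee_pos: [0.5871, 0.2876, 0.4559]
eef_rot: [0.035, 0.999, -0.0, -0.001]
ft_force: [-0.3, 0.5, 0.3]
width: 0.0559
grip_force: 0.0
```

```bash
python3 - <<'E'
from h import *
go([.588,.2875,.19],-.074)
c=imaging.camera("wrist");pickle.dump(c,open("cam5.pkl","wb"))
for X in([.596,.287,.224],[.58,.287,.224],[.588,.271,.224],[.588,.303,.224]): print(proj(c,X))
p=proj(c,[.588,.2875,.224])
g=cv2.cvtColor(c["img"],cv2.COLOR_RGB2GRAY);u,v=map(int,p)
for du in(-12,12): print(v-60,g[v-60:v+50:2,u+du])
print(u-60,g[v-4,u-60:u+60:2])
E
```

```text
t 15.35 grasp [0.5869 0.2874 0.2919] yaw -0.069 tilt [-0.0014 -0.0009] F [-0.26  0.47  0.34]
 tool d cm [-0.12  0.03 10.19] spin 0.005 axes x [-0.998  0.069  0.001] y [ 0.069  0.998 -0.001]
[281.9742953  244.17422384]
[280.44628603 223.00749702]
[258.51196228 235.1418398 ]
[303.99799574 232.26125229]
173 [ 86 101 100 101 104 106 104 104 103 100  93  99  98  42  13  12  14  15
  12  13  14  14  13  13  14  16  13  16  14  16  18  16  16  15  16  17
  16 168 180 187 189 166 132 128 124 125 119  51  40  42  43  45  44  43
  40]
173 [ 71 104 102 105 108 108 105 105  98 120  98  99  97  14  14  13  13  11
  13  13  12  12  14  61  83  42  14  16  16  17  17  17  16  17  16  17
  90 185 183 178 180 184 182 184 180 185 185  88  38  41  43  44  44  44
  40]
221 [170 108 109 111 110 110 109 108 110 110 109 109 108 110 110 110 109 112
 112 112 109  14  16  16  14  16  16  16  16  17  16  17  16  16  16  17
  16  16  17  18  16  15  15  57  90 102 101 103 104 103 102 100  96  31
  32  35  36  36  35  35]
```

Call:
move_arm:
  steps:
    - {"dx": -0.2,"dy": 0.2,"dz": 1,"spin": 0.005}
    - {"dx": 0,"dy": 0,"dz": 2,"spin": 0}
    - {"dx": 0,"dy": 0,"dz": 2,"spin": 0}
    - {"dx": 0,"dy": 0,"dz": 2,"spin": 0}
    - {"dx": 0,"dy": 0,"dz": 2,"spin": 0}
    - {"dx": 0,"dy": 0,"dz": 1.2,"spin": 0}
    - {"dx": 0,"dy": 0,"dz": 0,"spin": 0}
    - {"dx": 0,"dy": 0,"dz": 0,"spin": 0}

```text
time: 16.2
ee_pos: [0.5895, 0.2895, 0.3554]
eef_rot: [0.039, 0.999, 0.0, 0.0]
ft_force: [0.7, 1.0, 0.8]
width: 0.056
grip_force: 0.0
```

Call:
move_arm:
  steps:
    - {"dx": 0,"dy": 0,"dz": 0,"spin": 0}
    - {"dx": 0,"dy": 0,"dz": 0,"spin": 0}
    - {"dx": 0,"dy": 0,"dz": 0,"spin": 0}
    - {"dx": 0,"dy": 0,"dz": 0,"spin": 0}
    - {"dx": 0,"dy": 0,"dz": 0,"spin": 0}
  claw: 2.8

```text
time: 16.7
ee_pos: [0.5894, 0.2897, 0.3554]
eef_rot: [0.039, 0.999, 0.0, 0.0]
ft_force: [0.6, 1.2, 2.0]
width: 0.0321
grip_force: 29.8
```

```bash
python3 - <<'E'
from h import *
go([.588,.2875,.19],-.074);s,_,_=st();print(s["width"],s["grip_force"])
E
```

```text
t 16.7 grasp [0.5895 0.2898 0.1914] yaw -0.078 tilt [0.0006 0.0006] F [0.64 1.15 2.01]
 tool d cm [ 0.13 -0.24  0.14] spin -0.004 axes x [-0.997  0.078 -0.001] y [0.078 0.997 0.001]
0.03210882252384223 29.847709243185818
```

I'll regrip 2.5 mm towards the open side, so the pads won't rub the large handle when nesting.

Call:
move_arm:
  steps:
    - {"dx": 0,"dy": 0,"dz": 0,"spin": 0}
    - {"dx": 0,"dy": 0,"dz": 0,"spin": 0}
    - {"dx": 0,"dy": 0,"dz": 0,"spin": 0}
    - {"dx": 0.25,"dy": 0,"dz": 0.1,"spin": 0}
    - {"dx": 0,"dy": 0,"dz": 0,"spin": 0}
  claw: 4.5

```text
time: 17.2
ee_pos: [0.5865, 0.2898, 0.3538]
eef_rot: [0.039, 0.999, -0.0, -0.0]
ft_force: [0.3, 0.8, 0.5]
width: 0.0447
grip_force: 0.0
```

Call:
move_arm:
  steps:
    - {"dx": 0,"dy": 0,"dz": 0,"spin": 0}
    - {"dx": 0,"dy": 0,"dz": 0,"spin": 0}
    - {"dx": 0,"dy": 0,"dz": 0,"spin": 0}
    - {"dx": 0,"dy": 0,"dz": 0,"spin": 0}
  claw: 2.8

```text
time: 17.6
ee_pos: [0.5869, 0.2897, 0.3541]
eef_rot: [0.039, 0.999, 0.0, 0.0]
ft_force: [-0.8, 0.1, 0.1]
width: 0.0319
grip_force: 29.9
```

Call:
move_arm:
  steps:
    - {"dx": 0,"dy": 0,"dz": -0.5,"spin": 0}
    - {"dx": 0,"dy": 0,"dz": -1,"spin": 0}
    - {"dx": 0,"dy": 0,"dz": -0.7,"spin": 0}
    - {"dx": 0.5,"dy": 0,"dz": 0,"spin": 0}
    - {"dx": 1.5,"dy": 0,"dz": 0,"spin": 0}
    - {"dx": 2,"dy": 0,"dz": 0,"spin": 0}
    - {"dx": 2,"dy": 0,"dz": 0,"spin": 0}
    - {"dx": 2,"dy": 0,"dz": 0,"spin": 0}
    - {"dx": 2,"dy": 0,"dz": 0,"spin": 0}
    - {"dx": 1,"dy": 0,"dz": 0,"spin": 0}
    - {"dx": 0,"dy": 0,"dz": 0,"spin": 0}

```text
time: 18.7
ee_pos: [0.4762, 0.2987, 0.3763]
eef_rot: [0.038, 0.999, 0.0, -0.0]
ft_force: [0.0, -0.3, -1.5]
width: 0.0319
grip_force: 29.9
```

```bash
python3 - <<'E'
from h import *
x=np.array([np.cos(.178),np.sin(.178)])
go([*(P-.165*x),.216],.178);s,_,_=st();print(s["width"],s["grip_force"])
E
```

```text
t 18.7 grasp [0.4762 0.2989 0.2123] yaw -0.076 tilt [-0.0003  0.0009] F [ 0.01 -0.26 -1.54]
 tool d cm [ -7.56 -55.04  -0.42] spin -0.254 axes x [-0.997  0.076  0.   ] y [0.076 0.997 0.001]
0.03190253634349571 29.93783439975232
```

Call:
move_arm:
  steps:
    - {"dx": 0,"dy": -1,"dz": 0,"spin": 0}
    - {"dx": -0.2,"dy": -2,"dz": 0,"spin": 0}
    - {"dx": -0.3,"dy": -3,"dz": 0,"spin": 0}
    - {"dx": -0.4,"dy": -3.5,"dz": 0,"spin": 0}
    - {"dx": -0.4,"dy": -3.5,"dz": 0,"spin": 0}
    - {"dx": -0.4,"dy": -3.5,"dz": 0,"spin": 0}
    - {"dx": -0.4,"dy": -3.5,"dz": 0,"spin": 0}
    - {"dx": -0.4,"dy": -3.5,"dz": 0,"spin": 0}
    - {"dx": -0.5,"dy": -3.5,"dz": 0,"spin": 0}
    - {"dx": -0.5,"dy": -3.5,"dz": 0,"spin": 0}
    - {"dx": -0.5,"dy": -3.5,"dz": 0,"spin": 0}
    - {"dx": -0.5,"dy": -3.5,"dz": 0,"spin": 0}

```text
time: 19.9
ee_pos: [0.4921, -0.0829, 0.3761]
eef_rot: [0.04, 0.999, 0.0, 0.0]
ft_force: [0.9, -0.0, -1.7]
width: 0.0319
grip_force: 29.9
```

Call:
move_arm:
  steps:
    - {"dx": -0.5,"dy": -3.5,"dz": 0,"spin": 0}
    - {"dx": -0.5,"dy": -3.5,"dz": 0,"spin": 0}
    - {"dx": -0.5,"dy": -3.5,"dz": 0,"spin": 0}
    - {"dx": -0.5,"dy": -3,"dz": 0,"spin": 0}
    - {"dx": -0.5,"dy": -2,"dz": 0,"spin": 0}
    - {"dx": -0.5,"dy": -1.5,"dz": 0,"spin": 0}
    - {"dx": -0.1,"dy": -0.5,"dz": 0,"spin": -0.08}
    - {"dx": 0,"dy": 0,"dz": 0,"spin": -0.09}
    - {"dx": 0,"dy": 0,"dz": 0,"spin": -0.084}
    - {"dx": 0,"dy": 0,"dz": -0.4,"spin": 0}
    - {"dx": 0,"dy": 0,"dz": 0,"spin": 0}
    - {"dx": 0,"dy": 0,"dz": 0,"spin": 0}

```text
time: 21.1
ee_pos: [0.5098, -0.2567, 0.3802]
eef_rot: [-0.087, 0.996, -0.0, 0.0]
ft_force: [-0.1, -0.9, -0.6]
width: 0.032
grip_force: 29.9
```

```bash
python3 - <<'E'
from h import *
go([.5,-.25,.19],.178);sf()
E
```

```text
t 21.1 grasp [ 0.5098 -0.2567  0.2162] yaw 0.173 tilt [ 0.0003 -0.0001] F [-0.12 -0.86 -0.6 ]
 tool d cm [0.86 0.83 2.62] spin -0.005 axes x [-0.985 -0.173 -0.   ] y [-0.173  0.985 -0.   ]
t 21.10 out 164.9 lat -1.0 z 216.2 | F x -0.27 y -0.82 z -0.60 | T [ 0.013  0.071 -0.003] w 0.0320 gf 29.9
```

Call:
move_arm:
  steps:
    - {"dx": -0.3,"dy": 0.1,"dz": 0,"spin": -0.003}
    - {"dx": -0.8,"dy": 0,"dz": 0,"spin": 0}
    - {"dx": -1.2,"dy": 0,"dz": 0,"spin": 0}
    - {"dx": -1.2,"dy": 0,"dz": 0,"spin": 0}
    - {"dx": -1.2,"dy": 0,"dz": 0,"spin": 0}
    - {"dx": -1.2,"dy": 0,"dz": 0,"spin": 0}
    - {"dx": -0.9,"dy": 0,"dz": 0,"spin": 0}
    - {"dx": -0.6,"dy": 0,"dz": 0,"spin": 0}
    - {"dx": -0.2,"dy": 0,"dz": 0,"spin": 0}
    - {"dx": 0,"dy": 0,"dz": 0,"spin": 0}

```text
time: 22.1
ee_pos: [0.5849, -0.2416, 0.38]
eef_rot: [-0.089, 0.996, -0.0, -0.0]
ft_force: [-0.2, 0.5, -1.9]
width: 0.0317
grip_force: 29.9
```

Call:
move_arm:
  steps:
    - {"dx": 0,"dy": 0,"dz": 0.4,"spin": 0}
    - {"dx": 0,"dy": 0,"dz": 0.6,"spin": 0}
    - {"dx": 0,"dy": 0,"dz": 0.6,"spin": 0}
    - {"dx": 0,"dy": 0,"dz": 0.3,"spin": 0}
    - {"dx": 0,"dy": 0,"dz": 0.1,"spin": 0}
    - {"dx": 0,"dy": 0,"dz": 0.1,"spin": 0}
    - {"dx": 0,"dy": 0,"dz": 0,"spin": 0}
    - {"dx": 0,"dy": 0,"dz": 0,"spin": 0}

```text
time: 22.9
ee_pos: [0.5849, -0.2415, 0.3592]
eef_rot: [-0.089, 0.996, -0.0, 0.0]
ft_force: [-0.3, 0.1, -1.7]
width: 0.0319
grip_force: 29.9
```

```bash
python3 -c "
from h import *
av(3)"
```

```text
t 23.05 out 88.4 lat 0.7 z 195.1 | F x -1.19 y 0.29 z -0.85 | T [ 0.066  0.015 -0.011] w 0.0320 gf 29.9
mean F stand [-0.14 -0.15 -1.33]
```

Not yet in contact; continuing in 1 mm steps, easing lateral back 0.5 mm.

Call:
move_arm:
  steps:
    - {"dx": 0,"dy": -0.05,"dz": 0.1,"spin": 0}
    - {"dx": 0,"dy": 0,"dz": 0,"spin": 0}

```text
time: 23.25
ee_pos: [0.5849, -0.242, 0.3579]
eef_rot: [-0.089, 0.996, 0.0, -0.0]
ft_force: [0.4, 0.3, -1.0]
width: 0.0315
grip_force: 29.9
```

```bash
python3 -c "
from h import *
av(3)"
```

```text
t 23.40 out 88.4 lat 0.3 z 194.0 | F x 0.53 y 0.35 z -1.39 | T [ 0.038  0.011 -0.072] w 0.0319 gf 29.9
mean F stand [ 0.33  0.19 -1.05]
```

Call:
move_arm:
  steps:
    - {"dx": 0,"dy": 0,"dz": 0.1,"spin": 0}
    - {"dx": 0,"dy": 0,"dz": 0,"spin": 0}

```text
time: 23.6
ee_pos: [0.5849, -0.2419, 0.3569]
eef_rot: [-0.089, 0.996, 0.0, -0.0]
ft_force: [-0.2, -0.4, -0.6]
width: 0.0321
grip_force: 29.9
```

```bash
python3 -c "
from h import *
av(3)"
```

```text
t 23.75 out 88.4 lat 0.2 z 193.0 | F x 0.10 y -0.08 z -1.49 | T [ 0.007 -0.012 -0.022] w 0.0322 gf 29.9
mean F stand [-0.51 -0.22 -0.69]
```

Call:
move_arm:
  steps:
    - {"dx": 0,"dy": 0,"dz": 0.07,"spin": 0}
    - {"dx": 0,"dy": 0,"dz": 0,"spin": 0}

```text
time: 23.95
ee_pos: [0.5849, -0.242, 0.3564]
eef_rot: [-0.089, 0.996, 0.0, 0.0]
ft_force: [-0.9, -0.4, 0.4]
width: 0.0314
grip_force: 29.9
```

```bash
python3 -c "
from h import *
av(4)"
```

```text
t 24.15 out 88.4 lat 0.2 z 192.4 | F x 0.16 y 0.04 z 0.10 | T [-0.009  0.087 -0.007] w 0.0317 gf 29.9
mean F stand [-0.53 -0.1   0.23]
```

Call:
move_arm:
  steps:
    - {"dx": 0,"dy": 0,"dz": 0.05,"spin": 0}
    - {"dx": 0,"dy": 0,"dz": 0,"spin": 0}

```text
time: 24.35
ee_pos: [0.5849, -0.242, 0.3559]
eef_rot: [-0.089, 0.996, -0.0, 0.0]
ft_force: [-0.4, 0.4, 1.2]
width: 0.0322
grip_force: 29.9
```

```bash
python3 -c "
from h import *
av(4)"
```

```text
t 24.55 out 88.4 lat 0.2 z 191.9 | F x -0.36 y 1.20 z 2.28 | T [ 0.033  0.122 -0.002] w 0.0318 gf 29.9
mean F stand [-1.01  0.53  1.78]
```

Call:
move_arm:
  steps:
    - {"dx": -0.2,"dy": 0,"dz": -0.05,"spin": 0}
    - {"dx": -0.2,"dy": 0,"dz": 0,"spin": 0}
    - {"dx": -0.2,"dy": 0,"dz": 0,"spin": 0}
    - {"dx": -0.2,"dy": 0,"dz": 0,"spin": 0}
    - {"dx": 0,"dy": 0,"dz": 0,"spin": 0}

```text
time: 25.05
ee_pos: [0.5932, -0.2404, 0.3563]
eef_rot: [-0.09, 0.996, -0.0, 0.0]
ft_force: [0.4, -0.3, 1.6]
width: 0.0315
grip_force: 29.9
```

```bash
python3 -c "
from h import *
av(3)"
```

```text
t 25.20 out 80.0 lat 0.3 z 192.4 | F x -0.09 y -0.10 z 0.52 | T [-0.064 -0.223  0.002] w 0.0317 gf 29.9
mean F stand [ 0.62 -0.36  1.64]
```

Call:
move_arm:
  steps:
    - {"dx": -0.1,"dy": 0,"dz": 0,"spin": 0}
    - {"dx": 0,"dy": 0,"dz": 0,"spin": 0}

```text
time: 25.4
ee_pos: [0.5937, -0.2404, 0.3563]
eef_rot: [-0.089, 0.996, 0.0, -0.0]
ft_force: [-0.1, -1.0, 1.6]
width: 0.0316
grip_force: 29.9
```

```bash
python3 -c "
from h import *
av(3)"
```

```text
t 25.55 out 79.5 lat 0.3 z 192.3 | F x -2.02 y -0.65 z 1.69 | T [-0.021  0.202  0.045] w 0.0315 gf 29.9
mean F stand [-0.57 -0.41  1.75]
```

Call:
move_arm:
  steps:
    - {"dx": -0.1,"dy": 0,"dz": 0,"spin": 0}
    - {"dx": 0,"dy": 0,"dz": 0,"spin": 0}

```text
time: 25.75
ee_pos: [0.5948, -0.2402, 0.3563]
eef_rot: [-0.089, 0.996, 0.0, -0.0]
ft_force: [-1.9, -0.4, 0.9]
width: 0.032
grip_force: 29.9
```

```bash
python3 -c "
from h import *
av(3)"
```

```text
t 25.90 out 78.5 lat 0.2 z 192.3 | F x -0.78 y 0.32 z 2.01 | T [-0.071  0.313  0.052] w 0.0320 gf 29.9
mean F stand [-2.    0.4   1.08]
```

Call:
move_arm:
  steps:
    - {"dx": -0.1,"dy": 0,"dz": 0,"spin": 0}
    - {"dx": 0,"dy": 0,"dz": 0,"spin": 0}

```text
time: 26.1
ee_pos: [0.5958, -0.2399, 0.3563]
eef_rot: [-0.09, 0.996, 0.0, 0.0]
ft_force: [-1.5, -0.3, 2.4]
width: 0.0321
grip_force: 29.9
```

```bash
python3 -c "
from h import *
av(3)"
```

```text
t 26.25 out 77.3 lat 0.2 z 192.3 | F x -0.98 y -0.77 z 1.63 | T [-0.088  0.216  0.022] w 0.0316 gf 29.9
mean F stand [-1.35 -0.11  1.87]
```

Call:
move_arm:
  steps:
    - {"dx": -0.1,"dy": 0,"dz": -0.02,"spin": 0}
    - {"dx": 0,"dy": 0,"dz": 0,"spin": 0}

```text
time: 26.45
ee_pos: [0.5968, -0.2397, 0.3565]
eef_rot: [-0.09, 0.996, 0.0, 0.0]
ft_force: [-1.2, -0.3, 1.1]
width: 0.0318
grip_force: 29.9
```

```bash
python3 - <<'E'
from h import *
av(3)
d={n:imaging.camera(n) for n in("wrist","side","top")};pickle.dump(d,open("cam6.pkl","wb"))
E
```

```text
t 26.60 out 76.3 lat 0.3 z 192.5 | F x -2.30 y 0.28 z 0.34 | T [-0.04   0.231 -0.023] w 0.0319 gf 29.9
mean F stand [-1.31  0.11  1.15]
```

Call:
move_arm:
  steps:
    - {"dx": -0.1,"dy": 0,"dz": 0,"spin": 0}
    - {"dx": 0,"dy": 0,"dz": 0,"spin": 0}

```text
time: 26.95
ee_pos: [0.5975, -0.2397, 0.3564]
eef_rot: [-0.089, 0.996, 0.0, -0.0]
ft_force: [-4.0, -0.8, 3.6]
width: 0.0318
grip_force: 29.9
```

```bash
python3 -c "
from h import *
av(3)"
```

```text
t 27.10 out 75.7 lat 0.2 z 192.5 | F x -5.36 y 0.95 z 2.75 | T [0.068 0.857 0.043] w 0.0316 gf 29.9
mean F stand [-4.27  0.14  2.87]
```

Firm contact with the large strainer at −4.3 N. Easing off and releasing, then checking.

Call:
move_arm:
  steps:
    - {"dx": 0.07,"dy": 0,"dz": 0,"spin": 0}
    - {"dx": 0,"dy": 0,"dz": 0,"spin": 0}

```text
time: 27.3
ee_pos: [0.5972, -0.2396, 0.3566]
eef_rot: [-0.09, 0.996, -0.0, 0.0]
ft_force: [-1.8, -0.6, 1.3]
width: 0.0316
grip_force: 29.9
```

Call:
move_arm:
  steps:
    - {"dx": 0,"dy": 0,"dz": 0,"spin": 0}
    - {"dx": 0,"dy": 0,"dz": 0,"spin": 0}
    - {"dx": 0,"dy": 0,"dz": 0,"spin": 0}
    - {"dx": 0,"dy": 0,"dz": 0,"spin": 0}
    - {"dx": 0,"dy": 0,"dz": 0,"spin": 0}
  claw: 5.6

```text
time: 27.8
ee_pos: [0.5971, -0.2397, 0.3565]
eef_rot: [-0.089, 0.996, 0.0, 0.0]
ft_force: [0.1, -0.3, 0.3]
width: 0.0553
grip_force: 0.0
```

Call:
move_arm:
  steps:
    - {"dx": 0,"dy": 0,"dz": -1,"spin": 0}
    - {"dx": 0,"dy": 0,"dz": -2,"spin": 0}
    - {"dx": 0,"dy": 0,"dz": -3,"spin": 0}
    - {"dx": 0,"dy": 0,"dz": -3,"spin": 0}
    - {"dx": 0,"dy": 0,"dz": -1,"spin": 0}
    - {"dx": 0,"dy": 0,"dz": 0,"spin": 0}

```text
time: 28.4
ee_pos: [0.5971, -0.24, 0.4584]
eef_rot: [-0.089, 0.996, -0.0, 0.001]
ft_force: [-0.2, -0.3, -0.6]
width: 0.0559
grip_force: 0.0
```

```bash
python3 - <<'E'
from h import *
sf();go([.581,.178,.30],-.074)
c=imaging.camera("wrist");pickle.dump(c,open("cam7.pkl","wb"))
cv2.imwrite("pics/w7.png",cv2.resize(c["img"][120:300,180:400,::-1],None,fx=3,fy=3,interpolation=cv2.INTER_CUBIC))
E
```

```text
t 28.40 out 75.7 lat -0.3 z 294.4 | F x -0.26 y -0.26 z -0.62 | T [0.028 0.02  0.012] w 0.0559 gf 0.0
t 28.4 grasp [ 0.5976 -0.2401  0.2944] yaw 0.179 tilt [ 0.003  -0.0007] F [-0.21 -0.3  -0.62]
 tool d cm [-5.82 41.44 -0.59] spin 0.253 axes x [-0.984 -0.178 -0.003] y [-0.178  0.984 -0.001]
```

View pics/w7.png

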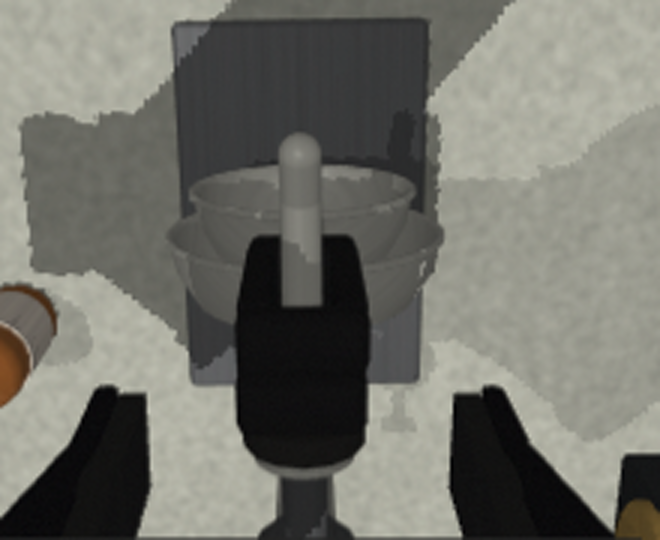

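The crop shows both handles stacked on the hook with the bowls nested and aligned; hook tip at about (280,172) in the full frame. Now the smallest.

Call:
move_arm:
  steps:
    - {"dx": -0.4,"dy": 2.8,"dz": 0,"spin": 0}
    - {"dx": -0.6,"dy": 4.3,"dz": 0,"spin": 0}
    - {"dx": -0.6,"dy": 4.3,"dz": 0,"spin": 0}
    - {"dx": -0.6,"dy": 4.3,"dz": 0,"spin": 0}
    - {"dx": -0.6,"dy": 4.3,"dz": 0,"spin": 0}
    - {"dx": -0.6,"dy": 4.3,"dz": 0,"spin": 0}
    - {"dx": -0.6,"dy": 4.3,"dz": 0,"spin": 0}
    - {"dx": -0.6,"dy": 4.3,"dz": 0,"spin": 0}
    - {"dx": -0.6,"dy": 4.3,"dz": 0,"spin": 0}
    - {"dx": -0.6,"dy": 4.2,"dz": 0,"spin": 0.08}
    - {"dx": 0,"dy": 0,"dz": 0,"spin": 0.09}
    - {"dx": 0,"dy": 0,"dz": 0,"spin": 0.083}

```text
time: 29.65
ee_pos: [0.5797, 0.1801, 0.4544]
eef_rot: [0.037, 0.999, -0.001, -0.001]
ft_force: [-0.1, 0.2, -0.6]
width: 0.0559
grip_force: 0.0
```

Call:
move_arm:
  steps:
    - {"dx": 0,"dy": 0,"dz": 0,"spin": 0}
    - {"dx": 0,"dy": 0,"dz": 0,"spin": 0}

```text
time: 29.85
ee_pos: [0.5802, 0.1779, 0.4555]
eef_rot: [0.036, 0.999, -0.0, -0.001]
ft_force: [-0.6, -0.0, 0.4]
width: 0.056
grip_force: 0.0
```

```bash
python3 - <<'E'
from h import *
go([.581,.178,.19],-.074)
c=imaging.camera("wrist");pickle.dump(c,open("cam8.pkl","wb"))
for X in([.589,.178,.224],[.573,.178,.224],[.581,.162,.224],[.581,.194,.224]): print(proj(c,X))
p=proj(c,[.581,.178,.224])
g=cv2.cvtColor(c["img"],cv2.COLOR_RGB2GRAY);u,v=map(int,p)
for du in(-12,12): print(v-60,g[v-60:v+50:2,u+du])
print(u-60,g[v-4,u-60:u+60:2])
E
```

```text
t 29.85 grasp [0.5799 0.1778 0.2915] yaw -0.072 tilt [-0.0014 -0.0007] F [-0.6  -0.01  0.35]
 tool d cm [-0.12  0.04 10.15] spin 0.002 axes x [-0.997  0.071  0.001] y [ 0.071  0.997 -0.001]
[282.913822   244.34116996]
[281.35011264 223.13951829]
[259.3925703  235.34509092]
[304.96289024 232.35743665]
173 [ 96  99 100 100 100  95 103  95  97  96  96  18  15  13  13  14  16  15
  15  14  15  14  15  14  16  16  16  18  17  18  18  16  16  16 172 184
 186 191 185 183 184 194 168 160 101  72  40  41  43  46  45  45  44  40
  87]
173 [ 82 105 106 103 104 103 101 104 100  98 100  44  16  13  14  13  13  14
  11  13  12  14  12  15  14  16  19  17  19  16  16  16  17  15  88 180
 185 194 192 189 192 190 177 180 183 184  72  41  43  45  47  46  44  41
 178]
222 [106 107 107 111 112 113 114 114 109 114 112 112 110 108 110 112 113 112
 109  59  15  18  18  17  17  16  17  17  18  17  17  17  16  17  17  19
  19  18  17  17  18  21 188 188 181 180 186 185 182 184 185 186 184 183
 184 189 191 189 184 183]
```

Call:
move_arm:
  steps:
    - {"dx": 0.34,"dy": 0.08,"dz": 1,"spin": 0.002}
    - {"dx": 0,"dy": 0,"dz": 2,"spin": 0}
    - {"dx": 0,"dy": 0,"dz": 2,"spin": 0}
    - {"dx": 0,"dy": 0,"dz": 2,"spin": 0}
    - {"dx": 0,"dy": 0,"dz": 2,"spin": 0}
    - {"dx": 0,"dy": 0,"dz": 1.2,"spin": 0}
    - {"dx": 0,"dy": 0,"dz": 0,"spin": 0}
    - {"dx": 0,"dy": 0,"dz": 0,"spin": 0}

```text
time: 30.7
ee_pos: [0.577, 0.179, 0.3549]
eef_rot: [0.038, 0.999, 0.0, 0.0]
ft_force: [0.3, -0.0, -0.6]
width: 0.0561
grip_force: 0.0
```

```bash
python3 -c "
from h import *
go([.5765,.1788,.19],-.074)"
```

```text
t 30.7 grasp [0.5771 0.179  0.1909] yaw -0.076 tilt [0.0003 0.0002] F [ 0.25 -0.02 -0.58]
 tool d cm [ 0.06 -0.02  0.09] spin -0.002 axes x [-0.997  0.076 -0.   ] y [0.076 0.997 0.   ]
```

Call:
move_arm:
  steps:
    - {"dx": 0.06,"dy": 0,"dz": 0.08,"spin": 0}
    - {"dx": 0,"dy": 0,"dz": 0,"spin": 0}
    - {"dx": 0,"dy": 0,"dz": 0,"spin": 0}
    - {"dx": 0,"dy": 0,"dz": 0,"spin": 0}
    - {"dx": 0,"dy": 0,"dz": 0,"spin": 0}
  claw: 2.8

```text
time: 31.2
ee_pos: [0.5764, 0.1791, 0.354]
eef_rot: [0.038, 0.999, 0.0, 0.0]
ft_force: [0.0, 0.5, 2.3]
width: 0.0318
grip_force: 30.0
```

Call:
move_arm:
  steps:
    - {"dx": 0,"dy": 0,"dz": -0.5,"spin": 0}
    - {"dx": 0,"dy": 0,"dz": -1,"spin": 0}
    - {"dx": 0,"dy": 0,"dz": -0.7,"spin": 0}
    - {"dx": 0.5,"dy": 0,"dz": 0,"spin": 0}
    - {"dx": 1.5,"dy": 0,"dz": 0,"spin": 0}
    - {"dx": 2,"dy": 0,"dz": 0,"spin": 0}
    - {"dx": 2,"dy": 0,"dz": 0,"spin": 0}
    - {"dx": 2,"dy": 0,"dz": 0,"spin": 0}
    - {"dx": 1.5,"dy": 0,"dz": 0,"spin": 0}
    - {"dx": 0.5,"dy": 0,"dz": 0,"spin": 0}
    - {"dx": 0,"dy": 0,"dz": 0,"spin": 0}

```text
time: 32.3
ee_pos: [0.4763, 0.1867, 0.3759]
eef_rot: [0.037, 0.999, 0.0, 0.0]
ft_force: [0.0, 0.4, -1.9]
width: 0.0316
grip_force: 30.0
```

```bash
python3 - <<'E'
from h import *
x=np.array([np.cos(.178),np.sin(.178)])
go([*(P-.165*x),.216],.178);s,_,_=st();print(s["width"],s["grip_force"])
E
```

```text
t 32.3 grasp [0.4763 0.1869 0.2119] yaw -0.075 tilt [0.0001 0.001 ] F [ 0.04  0.38 -1.86]
 tool d cm [ -6.64 -43.89  -0.45] spin -0.253 axes x [-0.997  0.075 -0.   ] y [0.075 0.997 0.001]
0.031568705313068136 29.99983579851687
```

Call:
move_arm:
  steps:
    - {"dx": 0,"dy": -1,"dz": 0,"spin": 0}
    - {"dx": -0.3,"dy": -2,"dz": 0,"spin": 0}
    - {"dx": -0.5,"dy": -3,"dz": 0,"spin": 0}
    - {"dx": -0.5,"dy": -3.5,"dz": 0,"spin": 0}
    - {"dx": -0.5,"dy": -3.5,"dz": 0,"spin": 0}
    - {"dx": -0.5,"dy": -3.5,"dz": 0,"spin": 0}
    - {"dx": -0.5,"dy": -3.5,"dz": 0,"spin": 0}
    - {"dx": -0.5,"dy": -3.5,"dz": 0,"spin": 0}
    - {"dx": -0.5,"dy": -3.5,"dz": 0,"spin": 0}
    - {"dx": -0.5,"dy": -3.5,"dz": 0,"spin": 0}
    - {"dx": -0.5,"dy": -3.5,"dz": 0,"spin": 0}
    - {"dx": -0.5,"dy": -3.5,"dz": 0,"spin": 0}

```text
time: 33.5
ee_pos: [0.5008, -0.1939, 0.3759]
eef_rot: [0.038, 0.999, -0.0, 0.0]
ft_force: [-0.1, 0.3, -1.7]
width: 0.0317
grip_force: 30.0
```

Call:
move_arm:
  steps:
    - {"dx": -0.5,"dy": -3,"dz": 0,"spin": 0}
    - {"dx": -0.5,"dy": -2,"dz": 0,"spin": 0}
    - {"dx": -0.3,"dy": -1.4,"dz": 0,"spin": 0}
    - {"dx": 0,"dy": 0,"dz": 0,"spin": -0.08}
    - {"dx": 0,"dy": 0,"dz": 0,"spin": -0.09}
    - {"dx": 0,"dy": 0,"dz": 0,"spin": -0.083}
    - {"dx": 0,"dy": 0,"dz": -0.4,"spin": 0}
    - {"dx": 0,"dy": 0,"dz": 0,"spin": 0}
    - {"dx": 0,"dy": 0,"dz": 0,"spin": 0}

```text
time: 34.4
ee_pos: [0.5092, -0.2565, 0.3799]
eef_rot: [-0.087, 0.996, -0.0, 0.0]
ft_force: [-0.3, -0.4, -1.3]
width: 0.0315
grip_force: 30.0
```

```bash
python3 - <<'E'
from h import *
go([.5,-.25,.19],.178);av(3)
E
```

```text
t 34.4 grasp [ 0.5092 -0.2566  0.2159] yaw 0.175 tilt [ 0.0001 -0.0003] F [-0.33 -0.36 -1.3 ]
 tool d cm [0.79 0.81 2.59] spin -0.003 axes x [-0.985 -0.174 -0.   ] y [-0.174  0.985 -0.   ]
t 34.55 out 165.5 lat -0.3 z 215.7 | F x -0.44 y 0.34 z -1.66 | T [ 0.096  0.001 -0.018] w 0.0322 gf 30.0
mean F stand [-0.41 -0.39 -1.11]
```

Call:
move_arm:
  steps:
    - {"dx": -0.3,"dy": 0.05,"dz": 0,"spin": -0.003}
    - {"dx": -0.8,"dy": 0,"dz": 0,"spin": 0}
    - {"dx": -1.2,"dy": 0,"dz": 0,"spin": 0}
    - {"dx": -1.2,"dy": 0,"dz": 0,"spin": 0}
    - {"dx": -1.2,"dy": 0,"dz": 0,"spin": 0}
    - {"dx": -1,"dy": 0,"dz": 0,"spin": 0}
    - {"dx": -0.5,"dy": 0,"dz": 0,"spin": 0}
    - {"dx": -0.2,"dy": 0,"dz": 0,"spin": 0}
    - {"dx": 0,"dy": 0,"dz": 0,"spin": 0}

```text
time: 35.45
ee_pos: [0.5721, -0.2443, 0.3796]
eef_rot: [-0.09, 0.996, -0.0, -0.0]
ft_force: [-0.3, 0.4, -1.0]
width: 0.0319
grip_force: 30.0
```

Call:
move_arm:
  steps:
    - {"dx": 0,"dy": 0,"dz": 0.4,"spin": 0}
    - {"dx": 0,"dy": 0,"dz": 0.6,"spin": 0}
    - {"dx": 0,"dy": 0,"dz": 0.6,"spin": 0}
    - {"dx": 0,"dy": 0,"dz": 0.3,"spin": 0}
    - {"dx": -0.1,"dy": 0,"dz": 0,"spin": 0}
    - {"dx": -0.15,"dy": 0,"dz": 0.1,"spin": 0}
    - {"dx": 0,"dy": 0,"dz": 0,"spin": 0}
    - {"dx": 0,"dy": 0,"dz": 0,"spin": 0}

```text
time: 36.25
ee_pos: [0.5746, -0.2437, 0.3598]
eef_rot: [-0.09, 0.996, -0.0, 0.0]
ft_force: [0.1, -0.3, -1.7]
width: 0.0317
grip_force: 30.0
```

```bash
python3 -c "
from h import *
av(3)"
```

```text
t 36.40 out 98.9 lat 0.3 z 195.8 | F x 0.11 y 0.49 z -0.30 | T [ 0.024 -0.005 -0.01 ] w 0.0322 gf 30.0
mean F stand [-0.17  0.11 -1.41]
```

Call:
move_arm:
  steps:
    - {"dx": 0,"dy": 0,"dz": 0.1,"spin": 0}
    - {"dx": 0,"dy": 0,"dz": 0.1,"spin": 0}
    - {"dx": 0,"dy": 0,"dz": 0,"spin": 0}

```text
time: 36.7
ee_pos: [0.5745, -0.2437, 0.3575]
eef_rot: [-0.09, 0.996, 0.0, -0.0]
ft_force: [-0.3, -0.5, -1.5]
width: 0.0319
grip_force: 30.0
```

```bash
python3 -c "
from h import *
av(3)"
```

```text
t 36.85 out 98.9 lat 0.3 z 193.7 | F x -0.44 y 0.47 z -1.21 | T [0.054 0.005 0.004] w 0.0321 gf 30.0
mean F stand [ 0.12  0.   -1.73]
```

Call:
move_arm:
  steps:
    - {"dx": 0,"dy": 0,"dz": 0.1,"spin": 0}
    - {"dx": 0,"dy": 0,"dz": 0,"spin": 0}

```text
time: 37.05
ee_pos: [0.5746, -0.2437, 0.3566]
eef_rot: [-0.09, 0.996, 0.0, -0.0]
ft_force: [0.1, 0.2, -0.8]
width: 0.0315
grip_force: 30.0
```

```bash
python3 -c "
from h import *
av(3)"
```

```text
t 37.20 out 98.9 lat 0.3 z 192.7 | F x -0.50 y -0.54 z -1.72 | T [0.047 0.108 0.037] w 0.0316 gf 30.0
mean F stand [ 0.08 -0.06 -1.39]
```

Call:
move_arm:
  steps:
    - {"dx": 0,"dy": 0,"dz": 0.07,"spin": 0}
    - {"dx": 0,"dy": 0,"dz": 0,"spin": 0}

```text
time: 37.4
ee_pos: [0.5746, -0.2437, 0.356]
eef_rot: [-0.09, 0.996, 0.0, 0.0]
ft_force: [-0.0, -0.1, -1.1]
width: 0.0319
grip_force: 30.0
```

```bash
python3 -c "
from h import *
av(3)"
```

```text
t 37.55 out 98.9 lat 0.3 z 192.1 | F x -0.81 y 0.28 z -0.12 | T [0.015 0.071 0.036] w 0.0319 gf 30.0
mean F stand [-0.32  0.07 -0.96]
```

Call:
move_arm:
  steps:
    - {"dx": 0,"dy": 0,"dz": 0.07,"spin": 0}
    - {"dx": 0,"dy": 0,"dz": 0,"spin": 0}

```text
time: 37.75
ee_pos: [0.5746, -0.2437, 0.3554]
eef_rot: [-0.09, 0.996, 0.0, 0.0]
ft_force: [-0.6, -0.2, 1.3]
width: 0.0318
grip_force: 30.0
```

```bash
python3 -c "
from h import *
av(3)"
```

```text
t 37.90 out 98.9 lat 0.3 z 191.4 | F x -0.21 y 0.51 z 0.89 | T [ 0.068  0.075 -0.011] w 0.0315 gf 30.0
mean F stand [-0.2   0.19  0.86]
```

The hook carries it. Sliding back.

Call:
move_arm:
  steps:
    - {"dx": -0.2,"dy": 0,"dz": -0.03,"spin": 0}
    - {"dx": -0.2,"dy": 0,"dz": 0,"spin": 0}
    - {"dx": -0.1,"dy": 0,"dz": 0,"spin": 0}
    - {"dx": 0,"dy": 0,"dz": 0,"spin": 0}

```text
time: 38.3
ee_pos: [0.5797, -0.2427, 0.3556]
eef_rot: [-0.09, 0.996, -0.0, 0.0]
ft_force: [0.1, -0.7, 1.3]
width: 0.032
grip_force: 30.0
```

```bash
python3 -c "
from h import *
av(3)"
```

```text
t 38.45 out 93.7 lat 0.4 z 191.7 | F x 0.43 y -0.07 z 0.70 | T [ 0.044 -0.118  0.033] w 0.0318 gf 30.0
mean F stand [ 0.12 -0.42  0.56]
```

Call:
move_arm:
  steps:
    - {"dx": -0.1,"dy": 0,"dz": 0,"spin": 0}
    - {"dx": 0,"dy": 0,"dz": 0,"spin": 0}

```text
time: 38.65
ee_pos: [0.5804, -0.2427, 0.3556]
eef_rot: [-0.09, 0.996, 0.0, -0.0]
ft_force: [-0.6, -0.5, 0.4]
width: 0.0321
grip_force: 30.0
```

```bash
python3 -c "
from h import *
av(3)"
```

```text
t 38.80 out 93.0 lat 0.3 z 191.6 | F x -1.38 y -1.05 z 1.75 | T [-0.008  0.146 -0.057] w 0.0320 gf 30.0
mean F stand [-0.82 -0.05  0.9 ]
```

Call:
move_arm:
  steps:
    - {"dx": -0.1,"dy": 0,"dz": 0,"spin": 0}
    - {"dx": 0,"dy": 0,"dz": 0,"spin": 0}

```text
time: 39.0
ee_pos: [0.5813, -0.2425, 0.3556]
eef_rot: [-0.09, 0.996, 0.0, -0.0]
ft_force: [-2.8, -0.1, 0.7]
width: 0.0315
grip_force: 30.0
```

```bash
python3 -c "
from h import *
av(3)"
```

```text
t 39.15 out 92.1 lat 0.3 z 191.6 | F x -3.84 y 0.39 z 2.16 | T [0.015 0.567 0.081] w 0.0317 gf 30.0
mean F stand [-2.74  0.4   1.26]
```

Call:
move_arm:
  steps:
    - {"dx": -0.07,"dy": 0,"dz": 0,"spin": 0}
    - {"dx": 0,"dy": 0,"dz": 0,"spin": 0}

```text
time: 39.35
ee_pos: [0.5818, -0.2425, 0.3555]
eef_rot: [-0.09, 0.996, 0.0, -0.001]
ft_force: [-5.2, 0.2, 2.0]
width: 0.0318
grip_force: 30.0
```

```bash
python3 -c "
from h import *
av(3)"
```

```text
t 39.50 out 91.7 lat 0.3 z 191.5 | F x -4.89 y 1.07 z 2.87 | T [0.089 0.919 0.067] w 0.0321 gf 30.0
mean F stand [-4.89  0.86  2.02]
```

Snug contact at −4.9 N. Easing and releasing, then withdrawing straight up.

Call:
move_arm:
  steps:
    - {"dx": 0.08,"dy": 0,"dz": 0,"spin": 0}
    - {"dx": 0,"dy": 0,"dz": 0,"spin": 0}

```text
time: 39.7
ee_pos: [0.5815, -0.2424, 0.3557]
eef_rot: [-0.09, 0.996, -0.0, 0.0]
ft_force: [-1.7, -0.1, 0.7]
width: 0.0317
grip_force: 30.0
```

Call:
move_arm:
  steps:
    - {"dx": 0,"dy": 0,"dz": 0,"spin": 0}
    - {"dx": 0,"dy": 0,"dz": 0,"spin": 0}
    - {"dx": 0,"dy": 0,"dz": 0,"spin": 0}
    - {"dx": 0,"dy": 0,"dz": 0,"spin": 0}
    - {"dx": 0,"dy": 0,"dz": 0,"spin": 0}
  claw: 5.6

```text
time: 40.2
ee_pos: [0.5814, -0.2424, 0.3556]
eef_rot: [-0.09, 0.996, 0.0, 0.0]
ft_force: [-0.4, 0.2, -0.2]
width: 0.0548
grip_force: 0.0
```

Call:
move_arm:
  steps:
    - {"dx": 0,"dy": 0,"dz": -1,"spin": 0}
    - {"dx": 0,"dy": 0,"dz": -2,"spin": 0}
    - {"dx": 0,"dy": 0,"dz": -3,"spin": 0}
    - {"dx": 0,"dy": 0,"dz": -3,"spin": 0}
    - {"dx": 0,"dy": 0,"dz": -1,"spin": 0}
    - {"dx": 0,"dy": 0,"dz": 0,"spin": 0}

```text
time: 40.8
ee_pos: [0.5814, -0.2428, 0.4574]
eef_rot: [-0.09, 0.996, -0.0, 0.001]
ft_force: [-0.2, -1.0, -1.3]
width: 0.056
grip_force: 0.0
```

```bash
python3 - <<'E'
from h import *
sf()
c=imaging.camera("wrist");s=imaging.camera("side")
a=cv2.resize(c["img"][120:300,180:400,::-1],(400,327),interpolation=cv2.INTER_CUBIC)
b=cv2.resize(s["img"][190:337,240:420,::-1],(400,327),interpolation=cv2.INTER_CUBIC)
cv2.imwrite("pics/w9.png",np.hstack([a,b]))
E
```

```text
t 40.80 out 91.6 lat -0.2 z 293.4 | F x -0.36 y -0.92 z -1.29 | T [ 0.009  0.014 -0.064] w 0.0560 gf 0.0
```

View pics/w9.png

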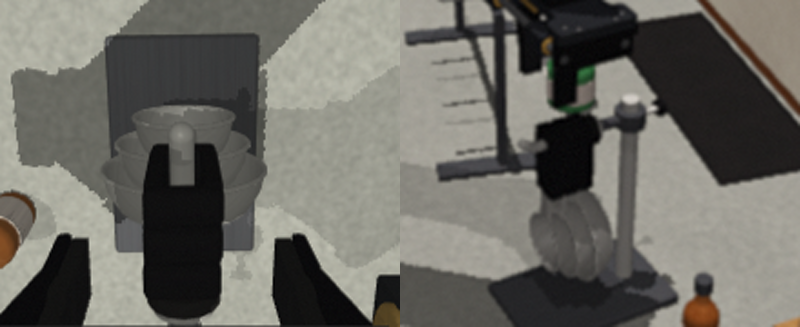

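The three handles sit tight on the hook (left inset about (183,240)) with bowls nested large to small, open side away from the post. The robot is clear and the bottle is undisturbed, so I'm handing in.

```bash
python3 -c "
from bench import job
print(job.close_job())"
```

```text
the job is handed in; nothing more can be done
None
```

All three strainers hang nested on the stand's hook in order (largest, middle, smallest), open sides away from the post. Each was felt snug against the stop or the strainer before it and then let go, and the job was handed in at about 41 s.

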